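Clear the reagent stand and restock it with upright cartons

ROBOT

A 6-joint arm with a two-finger parallel gripper is mounted at the origin on the work surface. World frame = base frame: x ahead of the robot, y to its left, z up, the work surface at z = 0. Lengths are in m, angles in rad, forces in N, time in s.
With the tool pointing down it reaches from about 0.35 to 0.975 m from the base axis. Payload 4.9 kg.
Tool frame: the origin (TCP) lies at the very end of the fingers, on their centre line; the grasp point (between the pads) lies 19 mm behind it; z points along the fingers, y is the line along which they close (so a half turn about z gives the same grasp; the last joint's range is limited). The gripper opens to 85 mm and grips with 20 to 120 N. Pads are 22 mm wide; open, the fingers measure 114 mm over their backs; the gripper's body (76 mm by 85 mm) begins 54 mm behind the grasp point. The pads swing forward as they close: fully open they stand 13 mm farther back than shut.
Start: joints at [-1.397, 0.053, 1.613, -0, 1.476, -0.119], TCP at [0.18, -0.598, 0.231] pointing down, gripper open.
Joint ranges: [-3.01, 3.01], [-1.01, 2.22], [0.06, 2.58], [-1.02, 4.17], [0.09, 2.62], [-3.14, 3.14]. Speed limits (rad/s): [2.57, 2.57, 3.14, 3.14, 3.14, 3.14].

INTERFACE

Orientations are given as a unit quaternion [w, x, y, z].
In Python, from plant import manip gives the robot as it stands.
- The arm moves only by the shell command python3 -m pendant 'ROWS'. ROWS is JSON, a list of rows, each a list of 3 entries, a list of its own where there are three numbers: the opening, from 0 (shut) to 1 (fully open), then the shift along the tool's x, y, z in units of 12 cm (1.0 is 12 cm), then the turn about the tool's z in units of pi rad (1.0 is pi rad). In form: [[gripper, [dx, dy, dz], roll], ...]. A call has 1 to 10 rows; each row is the pose to reach, as a shift and turn from the pose commanded when the call began, along the tool's axes at that moment, turning the shorter way round; what a row does not reach only later rows make up. A row lasts 1/10 s, in which the tool goes at most 50 mm and 8.59 degrees, less where a joint would pass 70% of its speed; a pose out of reach is approached as far as the arm can. A call with a number of a shift or a turn outside -1 to 1 is refused whole. A call with a gripper value outside its range is refused whole. The fingers move at their own pace and stop on an object; the grip force is fixed at half the most. Time passes only in rows, so rows that repeat a pose let the fingers close. It gives the time, the measured TCP pose, the force, the opening and the grip force at its end, in the units of the state.
- manip.state(): the state, without advancing time (a new reading comes with each control period).
- manip.grab_frame(name): name is "scene" or "top"; returns a dict with "img" (400x640x3 uint8, red, green, blue), "fx", "fy", "cx", "cy" (pixels), "D" ([k1, k2, p1, p2, k3] as OpenCV has them; the pictures are not rectified), "eye" and "rotation" of the camera in the world. Camera axes: x right, y down, z forward; pixel columns grow to the right and rows downward; lengths in m; the calibration is good to about 2 mm. A picture is of the moment at which its call begins. There is no depth.
- manip.job_done(): hands the job in; it is judged then, once.
The state is a dict: "time": time; "joint_pos": joint angles; "joint_vel": joint speeds; "joint_efforts": joint torques, N m; "tool_pos": TCP position; "tool_rot": TCP orientation; "contact_force": force on the tool from outside, world axes, zero at the start; "ft_torque": the same for the moment, N m; "gripper_width": opening from 0.0 (shut) to 1.0 (fully open); "grasp_force": force on a finger pad.
Only numpy, scipy, OpenCV 4.12 (cv2) and the standard library are available. Lean on these libraries where they do the work, as an engineer would, in place of code of your own. Each camera call takes 0.05 s, during which the arm holds its last target. There are 200 camera calls.

TASK

With the scraper block, push every limescale flake off the grey plate of the reagent stand into its catch tray and leave them there, and put the scraper back on its black mat, standing on its foot. Only after the plate is clear, stand every reagent carton upright on its small end on the grey plate, well inside its edges. Leave the jar, beaker and marker where they are.

Things in the scene. Friction and masses are not known exactly. Their poses are not given: they have to be found in the camera images.
- stand: fixed stand. Grey plate 140 (x) x 210 (y) mm, top 40 mm above the bench; steel lips 6 mm thick along its long sides (x = -73, +73) rise 6 mm above it, short ends open. Past the +y end (y = 105) is the attached steel catch tray: floor 4 mm high, inside 144 (x) x 86 (y) mm (y = 105 to 191), walls 22 mm high. Origin: under the plate's centre at bench level, z up
- mat: fixed black rubber mat on the bench, 100 (x) x 130 (y) mm, 3 mm thick, the scraper's parking place; origin at the centre of its underside
- scraper: scraper block: black foot 44 (x) x 100 (y) x 14 mm high, on it an upright aluminium grip bar 24 (x) x 80 (y) mm that reaches from 14 to 48 mm height; 140 to 280 g. Origin at the centre of its underside, z up. It pushes with its long (y) faces
- carton0: cardboard reagent carton, rigid, 100 (x) x 60 (y) x 28 (z) mm, 100 to 200 g, lying flat on the bench at first; origin at its middle. Standing on its small end its x axis is vertical. May be absent (None from the start)
- carton1: cardboard reagent carton, rigid, 100 (x) x 60 (y) x 28 (z) mm, 100 to 200 g, lying flat on the bench at first; origin at its middle. Standing on its small end its x axis is vertical. May be absent (None from the start)
- carton2: cardboard reagent carton, rigid, 100 (x) x 60 (y) x 28 (z) mm, 100 to 200 g, lying flat on the bench at first; origin at its middle. Standing on its small end its x axis is vertical. May be absent (None from the start)
- flake0: loose off-white limescale flake, 26 x 20 x 10 mm, on the plate at first; origin at its middle. May be absent
- flake1: loose off-white limescale flake, 26 x 20 x 10 mm, on the plate at first; origin at its middle. May be absent
- flake2: loose off-white limescale flake, 26 x 20 x 10 mm, on the plate at first; origin at its middle. May be absent
- flake3: loose off-white limescale flake, 26 x 20 x 10 mm, on the plate at first; origin at its middle. May be absent
- flake4: loose off-white limescale flake, 26 x 20 x 10 mm, on the plate at first; origin at its middle. May be absent
- jar: amber reagent jar, white cap, 66 mm diameter, 80 mm tall; bystander; origin at its base
- beaker: glass beaker, 76 mm diameter, 95 mm tall; bystander; origin at its base
- marker: marker pen lying on the bench, 145 mm long along x, 17 mm thick; bystander; origin under its middle

How it is judged:
By the outcome, as a careful person would: the job done as asked, in the order asked, and still so for the second after the job is handed in, with the robot touching nothing.
Of carton0, carton1, carton2 only 2 to 3 are there at a start; the rules pass over those that are not, and their reading is None.
Of flake0, flake1, flake2, flake3, flake4 only 3 to 5 are there at a start; the rules pass over those that are not, and their reading is None.
At some moment in a run one of scraper, carton0, carton1, carton2 may be knocked a few centimetres aside while the robot is not near it.
It also fails if it takes over 210 s, if anything falls off the work surface, if the arm or the gripper's body presses on something with over 40 N, if the wrist force passes 120 N, or if a joint passes its speed limit or range.

## Working session

There is one attempt and no reset: what is moved stays moved. The work goes in short steps, Python scripts to look and compute and a shell command to move; the robot and the scene stay as the last step left them, time stands still between calls to the robot, and variables do not carry over. Pictures are saved under pics/ and viewed, at most 14 in all, crops included, and the job is handed in when it is done.

```bash
ls; mkdir -p pics
python3 - <<'E'
from plant import manip
import cv2
s=manip.state(); print(s)
for n in("scene","top"):
    f=manip.grab_frame(n); cv2.imwrite(f"pics/{n}0.png",f["img"][:,:,::-1])
    print({k:v for k,v in f.items() if k!="img"})
E
```

```text
pics
{'time': 0.0, 'joint_pos': array([-1.39696863e+00,  5.33629060e-02,  1.61427788e+00, -1.03522788e-05,
        1.47599237e+00, -1.18993197e-01]), 'joint_vel': array([-1.46155726e-05,  5.10992965e-04, -1.00647011e-03,  7.70029252e-04,
       -2.45031435e-04, -1.50278689e-03]), 'joint_efforts': array([-7.44645058e-04, -3.93681514e+01, -3.70180035e+01, -1.38186451e-04,
        7.00630015e-03, -5.98012520e-06]), 'tool_pos': array([ 0.18030354, -0.59778595,  0.23006889]), 'tool_rot': array([-1.01972478e-03,  9.89300536e-01,  1.45888345e-01, -3.31193867e-05]), 'contact_force': array([-0.31559594,  0.01234472,  0.92002729]), 'ft_torque': array([ 0.00793919, -0.01786991,  0.00315828]), 'grasp_force': 0.0, 'gripper_width': 1.001157541672799}
{'fx': 370.77060138868575, 'fy': 370.77060138868575, 'cx': 314.7590463466359, 'cy': 199.00369801240282, 'D': array([-0.05088463,  0.        ,  0.        ,  0.        ,  0.        ]), 'eye': array([1.2336599 , 0.12643779, 0.77924673]), 'rotation': array([-0.24383967,  0.61871722,  0.69555629, -0.27190564])}
{'fx': 472.2211041458928, 'fy': 472.2211041458928, 'cx': 321.07705627882024, 'cy': 201.0229392588653, 'D': array([-0.06746352,  0.        ,  0.        ,  0.        ,  0.        ]), 'eye': array([0.40445031, 0.07641786, 1.15107615]), 'rotation': array([ 0.04436737, -0.70083816,  0.70922824, -0.06207027])}
```

View pics/top0.png

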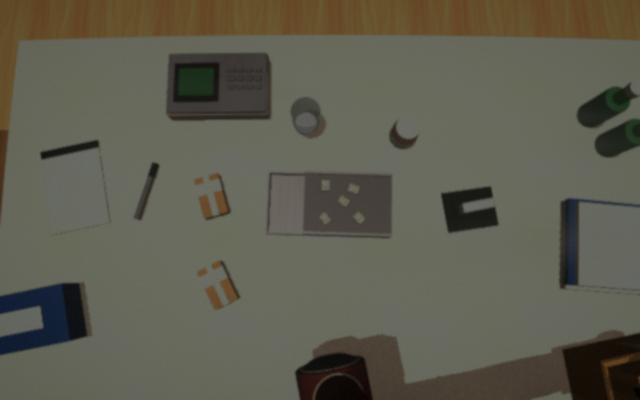

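View pics/scene0.png

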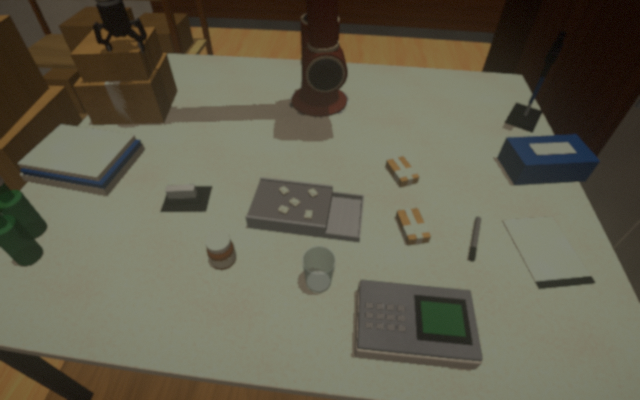

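The top view shows the stand, with its tray on the left at x 268–304 and its plate at x 304–392, y 175–236. There are 5 flakes on it. Two cartons lie at (211,197) and (218,285). The mat is at (470,208) with the bar at (478,206), the jar at (405,130), the beaker at (306,117) and the marker at (147,190).

```bash
cat > h.py <<'E'
import numpy as np, cv2
from plant import manip
from scipy.spatial.transform import Rotation as R
def rot(q): return R.from_quat(np.roll(q,-1))
def grab(n): return manip.grab_frame(n)
def K(f): return np.array([[f["fx"],0,f["cx"]],[0,f["fy"],f["cy"]],[0,0,1]])
def ray(f,px,z):
    "pixels -> world points on plane z"
    u=cv2.undistortPoints(np.float64(px).reshape(-1,1,2),K(f),f["D"]).reshape(-1,2)
    d=rot(f["rotation"]).apply(np.c_[u,np.ones(len(u))])
    return f["eye"]+d*((z-f["eye"][2])/d[:,2])[:,None]
def proj(f,P):
    r=rot(f["rotation"]).inv(); p=r.apply(np.atleast_2d(P)-f["eye"])
    return cv2.projectPoints(p,np.zeros(3),np.zeros(3),K(f),f["D"])[0].reshape(-1,2)
def blobs(m,lo,hi=1e9):
    cs=cv2.findContours(m.astype(np.uint8),cv2.RETR_EXTERNAL,cv2.CHAIN_APPROX_NONE)[0]
    return [c.reshape(-1,2) for c in cs if lo<=cv2.contourArea(c)<=hi]
def rect(f,c,z):
    "min area rect in world mm on plane z: centre, (long,short), long-axis angle deg mod 180"
    p=ray(f,c,z)[:,:2]; (cx,cy),(w,h),a=cv2.minAreaRect(np.float32(p*1000))
    if w<h: w,h,a=h,w,a+90
    return np.round([cx,cy,w,h,(a+90)%180-90],1)
def hsv(f): return cv2.cvtColor(f["img"],cv2.COLOR_RGB2HSV)
E
python3 - <<'E'
from h import *
f=grab("top"); im=f["img"]; H=hsv(f)
big=cv2.resize(im[140:320,140:520],None,fx=2,fy=2,interpolation=cv2.INTER_CUBIC)
cv2.imwrite("pics/crop1.png",np.clip(big[:,:,::-1]*1.5,0,255))
for x,y in [(350,190),(380,220),(285,205),(455,200),(478,206),(344,201),(420,250),(204,200),(215,196),(268,205)]: print((x,y),im[y,x],H[y,x])
print(ray(f,[(335,375),(348,205),(470,208)],0))
E
```

```text
(350, 190) [99 98 84] [28 39 99]
(380, 220) [71 64 60] [11 40 71]
(285, 205) [105  99  93] [ 15  29 105]
(455, 200) [23 23 21] [30 22 23]
(478, 206) [106 108 101] [ 39  17 108]
(344, 201) [103 103  87] [ 30  40 103]
(420, 250) [106 108  93] [ 34  35 108]
(204, 200) [105  74  41] [ 15 155 105]
(215, 196) [106  82  55] [ 16 123 106]
(268, 205) [77 73 67] [18 33 77]
[[ 0.16381581  0.01915925  0.        ]
 [ 0.56847855 -0.01999623  0.        ]
 [ 0.55770923 -0.32538685  0.        ]][ WARN:0@1.056] global loadsave.cpp:1063 imwrite_ Unsupported depth image for selected encoder is fallbacked to CV_8U.
```

View pics/crop1.png

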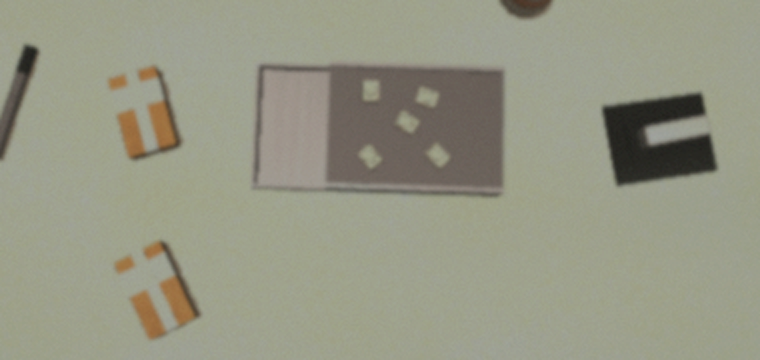

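The crop shows two orange/white cartons with the white cross clear. The plate with its five flakes spans crop x 330–502, and the tray 258–330. The black mat spans x 603–716, with the light grip bar along it at x 645–708, y 130.

Run:
```python
from h import *
f=grab("top"); im=f["img"].astype(int); H=hsv(f); V=H[...,2]
ph=lambda x0,x1,y0,y1:np.pad(np.ones((y1-y0,x1-x0),bool),((y0,400-y1),(x0,640-x1)))
# plate: dark greyish-brown
m=(V<86)&ph(260,400,165,245)
m=cv2.morphologyEx(m.astype(np.uint8),cv2.MORPH_CLOSE,np.ones((9,9)))
for c in blobs(m,500): print("stand@46",rect(f,c,.046),"z40",rect(f,c,.04))
pl=((V<86)&(V>40)&ph(298,400,165,245)).astype(np.uint8)
pl=cv2.morphologyEx(cv2.morphologyEx(pl,cv2.MORPH_CLOSE,np.ones((13,13))),cv2.MORPH_OPEN,np.ones((5,5)))
for c in blobs(pl,500): print("plate@40",rect(f,c,.04), "px",cv2.boundingRect(c))
fl=(H[...,2]>84)&ph(308,388,180,230)
for c in blobs(fl,15,400): print("flake",cv2.contourArea(c),rect(f,c,.05))
mt=(V<50)&ph(430,510,175,240)
mt=cv2.morphologyEx(mt.astype(np.uint8),cv2.MORPH_CLOSE,np.ones((13,13)))
for c in blobs(mt,500): print("mat@3",rect(f,c,.003)); box=cv2.fillPoly(np.zeros((400,640),np.uint8),[cv2.convexHull(c)],1)
br=(V>65)&(cv2.erode(box,np.ones((3,3)))>0)
for c in blobs(br,60): print("bar@51",rect(f,c,.051),cv2.boundingRect(c))
og=(H[...,1]>90)&(H[...,0]<25)&ph(180,250,160,320)
og=cv2.morphologyEx(og.astype(np.uint8),cv2.MORPH_CLOSE,np.ones((15,15)))
for c in blobs(og,200): print("carton@28",rect(f,c,.028))
s=grab("scene");Hs=hsv(s)
bs=(Hs[...,2]>90)&(Hs[...,1]<60)
```

```text
stand@46 [565.1  27.7 293.2 153.3  87.4] z40 [566.   27.4 294.8 154.1  87.4]
plate@40 [563.2 -15.3 208.7 154.2  87.9] px (303, 173, 89, 66)
flake 69.5 [532.  -40.5  23.3  18.5  43.9]
flake 68.5 [531.9  39.8  25.   18.8  37.8]
flake 62.0 [572.3  -4.5  24.6  17.7  52. ]
flake 61.5 [601.5 -29.1  24.2  18.4  67.3]
flake 62.0 [611.   36.6  21.8  16.6  -0.8]
mat@3 [ 555.3 -322.5  126.8   95.9  -82.5]
bar@51 [ 558.4 -326.1   75.1   24.   -79.5] (462, 197, 32, 16)
carton@28 [379.7 292.6  99.8  61.7  25.9]
carton@28 [590.5 311.3 102.   61.2  15.9]
```

```bash
cat >> h.py <<'E'
def yaw(s):
    x=rot(s["tool_rot"]).as_matrix()[:,0]; return np.degrees(np.arctan2(x[1],x[0]))
def plan(x,y,z,psi,a=None,p=None):
    "total shift (12 cm units, present tool axes) and roll (pi) to TCP x,y,z [m], yaw psi [deg]; a,p: assumed start yaw, position"
    s=manip.state(); p=s["tool_pos"] if p is None else np.array(p); a=yaw(s) if a is None else a
    t=np.radians(a); d=np.array([x,y,z])-p
    sh=np.array([d[0]*np.cos(t)+d[1]*np.sin(t), d[0]*np.sin(t)-d[1]*np.cos(t), -d[2]])/.12
    print("shift",np.round(sh,3),"roll",round(-((psi-a+180)%360-180)/180,4),"from yaw",round(a,2),"pos",np.round(p,4),"F",np.round(s["contact_force"],1),"w",round(s["gripper_width"],3),"g",round(s["grasp_force"],1),"t",s["time"])
E
python3 -c "
from h import *
plan(.558,-.327,.14,100.5)"
```

```text
shift [ 3.665 -1.255  0.756] roll -0.4651 from yaw 16.77 pos [ 0.1803 -0.5981  0.2307] F [0.1 0.3 1. ] w 1.002 g 0.0 t 0.25
```

```bash
python3 -m pendant '[[1,[0.916,-0.314,0],0],[1,[0.916,-0.314,0],0],[1,[0.916,-0.314,0],0]]' && python3 -m pendant '[[1,[0.916,-0.314,0],0],[1,[0.916,-0.314,0],0],[1,[0.916,-0.314,0],0]]' && python3 -m pendant '[[1,[0.916,-0.314,0],0],[1,[0.916,-0.314,0],0],[1,[0.916,-0.314,0],0]]' && python3 -m pendant '[[1,[0.916,-0.314,0.75],-0.465],[1,[0.916,-0.314,0.75],-0.465],[1,[0.916,-0.314,0.75],-0.465],[1,[0.916,-0.314,0.75],-0.465],[1,[0.916,-0.314,0.75],-0.465],[1,[0.916,-0.314,0.75],-0.465],[1,[0.916,-0.314,0.75],-0.465],[1,[0.916,-0.314,0.75],-0.465],[1,[0.916,-0.314,0.75],-0.465],[1,[0.916,-0.314,0.75],-0.465]]'; python3 -c "
from h import *
plan(.558,-.327,.024,100.5)"
```

```text
time: 0.55
tool_pos: [0.2773, -0.5283, 0.2311]
tool_rot: [-0.0, 0.989, 0.147, 0.001]
contact_force: [0.0, -0.3, -0.1]
gripper_width: 1.002
grasp_force: 0.0
time: 0.85
tool_pos: [0.3717, -0.4605, 0.2313]
tool_rot: [-0.0, 0.989, 0.148, 0.0]
contact_force: [0.1, 0.1, 0.7]
gripper_width: 0.999
grasp_force: 0.0
time: 1.15
tool_pos: [0.4659, -0.3929, 0.2312]
tool_rot: [-0.0, 0.989, 0.148, 0.0]
contact_force: [-0.4, -1.3, 0.9]
gripper_width: 1.001
grasp_force: 0.0
time: 2.15
tool_pos: [0.5572, -0.3283, 0.1411]
tool_rot: [-0.0, 0.638, 0.77, -0.0]
contact_force: [-0.1, 0.3, 0.2]
gripper_width: 1.002
grasp_force: 0.0
shift [0.009 0.008 0.976] roll 0.0013 from yaw 100.73 pos [ 0.5572 -0.3283  0.1411] F [-0.1  0.3  0.2] w 1.002 g 0.0 t 2.15
```

```bash
python3 -m pendant '[[1,[0.01,0.01,0.97],0],[1,[0.01,0.01,0.97],0],[1,[0.01,0.01,0.97],0],[1,[0.01,0.01,0.97],0],[0,[0.01,0.01,0.97],0],[0,[0.01,0.01,0.97],0],[0,[0.01,0.01,0.97],0],[0,[0.01,0.01,0.97],0],[0,[0.01,0.01,0.97],0],[0,[0.01,0.01,0.97],0]]' && python3 -m pendant '[[0,[0,0,0],0],[0,[0,0,0],0],[0,[0,0,-0.3],0],[0,[0,0,-0.95],0],[0,[0,0,-0.95],0],[0,[0,0,-0.95],0]]'
python3 - <<'E'
from h import *
f=grab("scene"); cv2.imwrite("pics/s1.png",cv2.resize(f["img"][120:260,130:380],None,fx=3,fy=3)[:,:,::-1])
c=np.array([.5632,-.0153]); t=np.radians(-2.3); ux=np.array([np.cos(t),np.sin(t)]); uy=np.array([-np.sin(t),np.cos(t)])
for px,py in [(.016,-.078),(.016,.105),(-.016,-.078),(-.016,.105)]: print((px,py),np.round(c+ux*px+uy*py,4))
for q in [(532,-40.5),(531.9,39.8),(572.3,-4.5),(601.5,-29.1),(611,36.6)]:
    d=np.array(q)/1000-c; print(np.round([d@ux,d@uy],3))
plan(*(c+ux*.016+uy*-.078),.12,177.7)
E
```

```text
time: 3.15
tool_pos: [0.5599, -0.3266, 0.0269]
tool_rot: [0.002, 0.64, 0.769, 0.0]
contact_force: [-1.1, 0.3, 5.4]
gripper_width: 0.271
grasp_force: 60.8
time: 3.75
tool_pos: [0.5616, -0.3277, 0.1453]
tool_rot: [0.005, 0.64, 0.769, 0.0]
contact_force: [0.9, -0.3, -0.4]
gripper_width: 0.263
grasp_force: 59.9
(0.016, -0.078) [ 0.5761 -0.0939]
(0.016, 0.105) [0.5834 0.089 ]
(-0.016, -0.078) [ 0.5441 -0.0926]
(-0.016, 0.105) [0.5514 0.0903]
[-0.03  -0.026]
[-0.033  0.054]
[0.009 0.011]
[ 0.039 -0.012]
[0.046 0.054]
shift [1.883 0.484 0.181] roll -0.429 from yaw 100.48 pos [ 0.5601 -0.3266  0.1417] F [ 0.3  0.3 -1.6] w 0.269 g 59.9 t 3.8
```

View pics/s1.png

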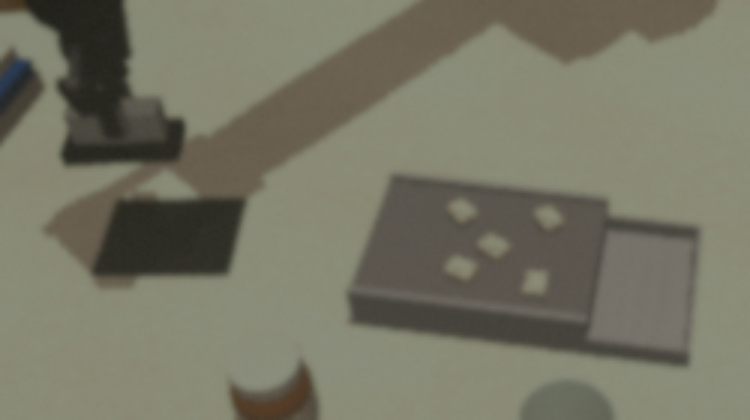

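The scraper is held, at crop (65–185, 95–160), clear of the mat. All five flakes are still on the plate.

```bash
python3 -m pendant '[[0,[0.94,0.242,0],0],[0,[0.94,0.242,0],0],[0,[0.94,0.242,0],0]]' && python3 -m pendant '[[0,[0.94,0.242,0.18],-0.429],[0,[0.94,0.242,0.18],-0.429],[0,[0.94,0.242,0.18],-0.429],[0,[0.94,0.242,0.18],-0.429],[0,[0.94,0.242,0.18],-0.429],[0,[0.94,0.242,0.18],-0.429],[0,[0.94,0.242,0.18],-0.429],[0,[0.94,0.242,0.18],-0.429],[0,[0.94,0.242,0.18],-0.429],[0,[0.94,0.242,0.18],-0.429]]' && python3 -c "
from h import *
plan(.5761,-.0939,.066,177.7)"
```

```text
time: 4.1
tool_pos: [0.565, -0.205, 0.1353]
tool_rot: [-0.003, 0.639, 0.77, -0.0]
contact_force: [0.2, -0.9, -1.8]
gripper_width: 0.269
grasp_force: 59.8
time: 5.1
tool_pos: [0.5735, -0.0932, 0.1149]
tool_rot: [-0.002, 0.02, 1.0, 0.0]
contact_force: [-0.5, -0.7, -1.6]
gripper_width: 0.268
grasp_force: 59.8
shift [-0.022 -0.005  0.407] roll -0.0001 from yaw 177.67 pos [ 0.5735 -0.0932  0.1149] F [-0.5 -0.7 -1.6] w 0.268 g 59.8 t 5.1
```

```bash
python3 -m pendant '[[0,[-0.022,-0.005,0.2],0],[0,[-0.022,-0.005,0.35],0],[0,[-0.022,-0.005,0.38],0],[0,[-0.022,-0.005,0.4],0],[0,[-0.022,-0.005,0.4],0],[0,[-0.022,-0.005,0.4],0]]' && python3 -m pendant '[[0,[0,0,0.01],0],[0,[0,0,0.02],0],[0,[0,0,0.02],0]]'&& python3 -c "
from h import *
plan(.5834,.105,.066,177.7)"
```

```text
time: 5.7
tool_pos: [0.5782, -0.0943, 0.0703]
tool_rot: [0.001, 0.02, 1.0, -0.0]
contact_force: [0.1, -0.3, -0.7]
gripper_width: 0.273
grasp_force: 59.8
time: 6.0
tool_pos: [0.5776, -0.0941, 0.067]
tool_rot: [0.0, 0.02, 1.0, -0.0]
contact_force: [-0.3, 0.3, -0.8]
gripper_width: 0.265
grasp_force: 59.8
shift [0.018 1.66  0.009] roll -0.0001 from yaw 177.69 pos [ 0.5776 -0.0941  0.067 ] F [-0.3  0.3 -0.8] w 0.265 g 59.8 t 6.0
```

```bash
for i in 1; do python3 -m pendant '[[0,[0,0,0.01],0],[0,[0,0,0.01],0]]'; python3 -m pendant '[[0,[0,0,0.01],0],[0,[0,0,0.01],0]]';  python3 -m pendant '[[0,[0,0,0.01],0],[0,[0,0,0.01],0]]'; done | grep -E 'pos|force'
```

```text
tool_pos: [0.5774, -0.0941, 0.0655]
contact_force: [-0.7, -0.2, -1.8]
grasp_force: 59.8
tool_pos: [0.5774, -0.094, 0.0643]
contact_force: [-0.6, 0.6, -1.4]
grasp_force: 59.8
tool_pos: [0.5776, -0.0941, 0.0639]
contact_force: [-3.5, -0.0, 3.0]
grasp_force: 60.3
```

```bash
python3 -m pendant '[[0,[0.01,0.09,-0.008],0],[0,[0.01,0.18,-0.008],0],[0,[0.01,0.27,-0.008],0],[0,[0.01,0.36,-0.008],0],[0,[0.01,0.45,-0.008],0],[0,[0.01,0.54,-0.008],0],[0,[0.01,0.63,-0.008],0],[0,[0.01,0.72,-0.008],0],[0,[0.01,0.81,-0.008],0],[0,[0.01,0.9,-0.008],0]]' | grep -E 'pos|contact' ; python3 -m pendant '[[0,[0,0.08,0],0],[0,[0,0.16,0],0],[0,[0,0.24,0],0],[0,[0,0.32,0],0],[0,[0,0.4,0],0],[0,[0,0.48,0],0],[0,[0,0.56,0],0],[0,[0,0.64,0],0],[0,[0,0.7,0],0],[0,[0,0.74,0],0]]' | grep -E 'pos|contact'
python3 - <<'E'
from h import *
f=grab("top"); cv2.imwrite("pics/t2.png",cv2.resize(f["img"][150:260,240:420],None,fx=4,fy=4)[:,:,::-1])
E
```

```text
tool_pos: [0.5807, 0.0148, 0.0642]
contact_force: [0.1, 0.1, -1.6]
tool_pos: [0.5842, 0.1034, 0.0642]
contact_force: [0.1, 0.7, -1.3]
```

View pics/t2.png

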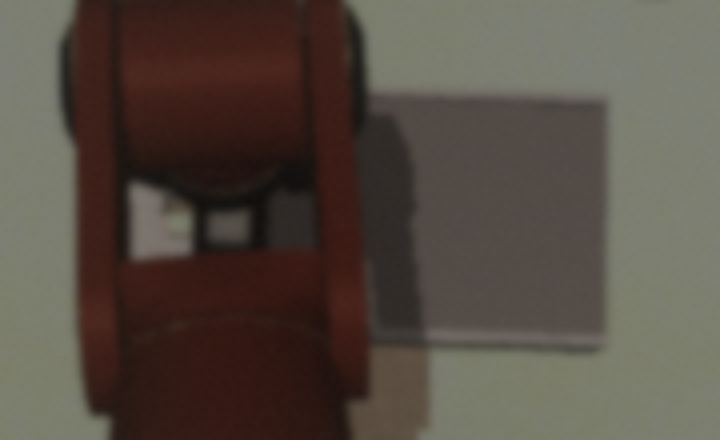

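The image shows the plate behind the scraper clear, and one flake visible in the tray at (178,215). I'll go back for the second pass, offset to the other side.

```bash
python3 -m pendant '[[0,[0,0,-0.25],0],[0,[0.13,-0.4,-0.25],0],[0,[0.13,-0.82,-0.25],0],[0,[0.13,-0.82,-0.25],0],[0,[0.13,-0.82,-0.25],0]]' | grep -E 'pos|contact' ; python3 -m pendant '[[0,[0.13,-0.4,0],0],[0,[0.13,-0.8,0],0],[0,[0.13,-0.8,0],0],[0,[0.13,-0.8,0],0]]' | grep -E 'pos|contact'
python3 - <<'E'
from h import *
plan(.5441,-.0926,.0645,177.7)
f=grab("top"); cv2.imwrite("pics/t3.png",cv2.resize(f["img"][150:260,240:420],None,fx=4,fy=4)[:,:,::-1])
E
```

```text
tool_pos: [0.5647, 0.0038, 0.0944]
contact_force: [0.2, -0.2, -1.6]
tool_pos: [0.5454, -0.0902, 0.0942]
contact_force: [-0.4, -0.4, -1.1]
shift [ 0.01  -0.021  0.248] roll -0.0004 from yaw 177.63 pos [ 0.5454 -0.0902  0.0942] F [-0.4 -0.4 -1.1] w 0.265 g 60.2 t 9.55
```

View pics/t3.png

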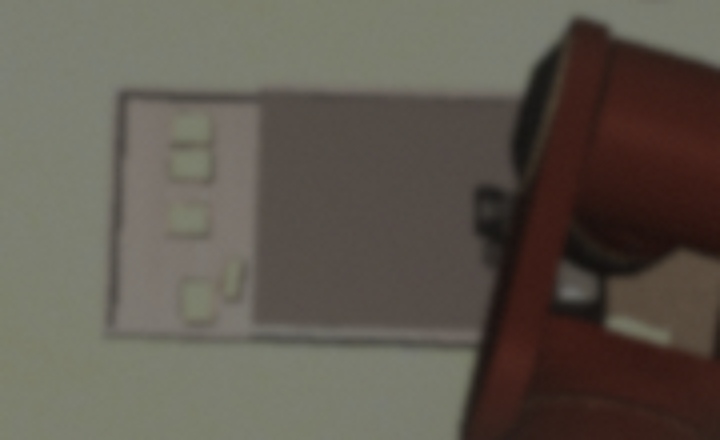

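All five flakes are in the tray, at (190,128), (190,165), (187,218), (198,300) and (232,280), and the plate is clear. Now I'll return the scraper to the mat.

```bash
python3 -c "
from h import *
plan(.5553,-.3225,.06,97.5)"
```

```text
shift [-0.159 -1.938  0.284] roll 0.4457 from yaw 177.72 pos [ 0.5454 -0.0894  0.0941] F [-0.4 -0.2 -1.7] w 0.269 g 60.2 t 9.6
```

```bash
python3 -m pendant '[[0,[-0.08,-0.4,-0.15],0],[0,[-0.08,-0.8,-0.15],0],[0,[-0.08,-0.97,-0.15],0],[0,[-0.08,-0.97,-0.15],0]]' | grep -E 'pos|contact' ; python3 -m pendant '[[0,[-0.08,-0.97,0],0.446],[0,[-0.08,-0.97,0],0.446],[0,[-0.08,-0.97,0],0.446],[0,[-0.08,-0.97,0],0.446],[0,[-0.08,-0.97,0],0.446],[0,[-0.08,-0.97,0],0.446],[0,[-0.08,-0.97,0.43],0.446],[0,[-0.08,-0.97,0.43],0.446],[0,[-0.08,-0.97,0.43],0.446],[0,[-0.08,-0.97,0.43],0.446]]' | grep -E 'pos|contact'; python3 -m pendant '[[0,[0,0,0],0],[0,[0,0,0],0]]' | grep -E 'pos|contact'
python3 - <<'E'
from h import *
plan(.5553,-.3225,.0275,97.5)
E
```

```text
tool_pos: [0.5509, -0.2078, 0.1125]
contact_force: [0.3, 0.3, -1.3]
tool_pos: [0.5557, -0.3204, 0.0593]
contact_force: [1.2, 0.7, -0.5]
tool_pos: [0.5557, -0.3219, 0.0604]
contact_force: [0.4, -0.2, -2.2]
shift [-0.005 -0.004  0.274] roll 0.0006 from yaw 97.61 pos [ 0.5557 -0.3219  0.0604] F [ 0.4 -0.2 -2.2] w 0.265 g 60.2 t 11.2
```

```bash
python3 -m pendant '[[0,[0,0,0.15],0],[0,[0,0,0.22],0],[0,[0,0,0.26],0],[0,[0,0,0.275],0],[0,[0,0,0.28],0],[0,[0,0,0.28],0]]' | grep -E 'pos|contact'; python3 -m pendant '[[1,[0,0,0],0],[1,[0,0,0],0],[1,[0,0,0],0],[1,[0,0,0],0],[1,[0,0,-0.1],0],[1,[0,0,-0.4],0],[1,[0,0,-0.9],0],[1,[0,0,-0.9],0],[1,[0,0,-0.9],0]]' | grep -E 'pos|contact|width'
cat > look.py <<'E'
from h import *
f=grab("top"); H=hsv(f); V=H[...,2]
og=((H[...,1]>90)&(H[...,0]<25)).astype(np.uint8); og[:150]=0; og[330:]=0; og[:,:150]=0; og[:,300:]=0
og=cv2.morphologyEx(og,cv2.MORPH_CLOSE,np.ones((15,15)))
for c in blobs(og,200): print("carton@28",rect(f,c,.028),cv2.boundingRect(c))
mt=(V<50).astype(np.uint8); mt[:175]=0;mt[240:]=0;mt[:,:430]=0;mt[:,510:]=0
mt=cv2.morphologyEx(mt,cv2.MORPH_CLOSE,np.ones((13,13)))
for c in blobs(mt,500):
    print("mat@3",rect(f,c,.003)); box=cv2.fillPoly(np.zeros((400,640),np.uint8),[cv2.convexHull(c)],1)
    for b in blobs((V>65)&(box>0),60): print("bar@51",rect(f,b,.051),cv2.boundingRect(b))
E
python3 look.py; python3 -c "
from h import *
f=grab('scene'); c=cv2.resize(f['img'][130:270,130:450],None,fx=2.5,fy=2.5); cv2.imwrite('pics/s4.png',c[:,:,::-1])
plan(.4,.1,.15,97.5)"
```

```text
tool_pos: [0.5551, -0.3239, 0.027]
contact_force: [-0.4, 1.4, -0.9]
tool_pos: [0.5571, -0.3252, 0.14]
contact_force: [0.4, -0.3, -0.2]
gripper_width: 0.996
carton@28 [379.2 292.4  98.7  61.6  25.9] (198, 261, 40, 48)
carton@28 [590.8 310.9 101.9  61.4  15.2] (195, 174, 34, 45)
mat@3 [ 560.9 -342.1  174.9  162.1   89.1]
bar@51 [ 496.2 -305.4   86.5   23.5   78. ] (452, 228, 37, 12)
bar@51 [ 553.8 -323.    75.5   22.1  -85.7] (461, 201, 31, 12)
bar@51 [ 609.1 -316.3  124.7   52.2   83.5] (446, 175, 52, 23)
shift [ 3.666 -0.823 -0.129] roll -0.0005 from yaw 97.42 pos [ 0.5547 -0.3235  0.1346] F [-0.2  0.6 -0.6] w 0.999 g 0.0 t 12.8
```

View pics/s4.png

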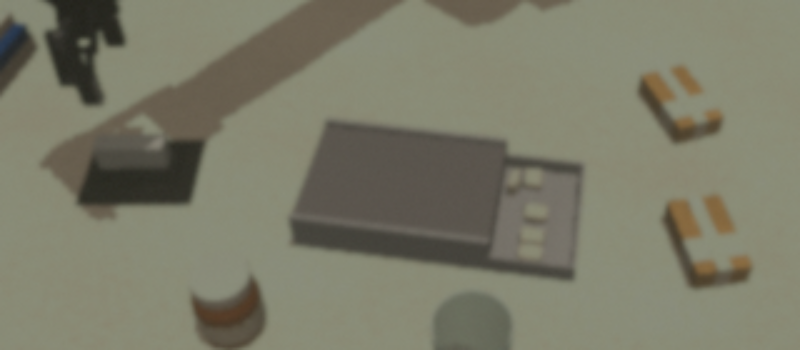

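The scraper stands on the mat at (130,150) in the crop. The flakes are in the tray, and both cartons are unmoved at (680,100) and (705,240). Next is the near carton.

```bash
python3 -c "
from h import *
c=np.array([.3795,.2925]); u=np.array([np.cos(np.radians(26)),np.sin(np.radians(26))])
print(c-.037*u); plan(*(c-.037*u),.13,26)"
```

```text
[0.34624462 0.27628027]
shift [ 5.18  -1.077  0.038] roll 0.3968 from yaw 97.42 pos [ 0.5547 -0.3235  0.1346] F [-0.2  0.6 -0.6] w 0.999 g 0.0 t 12.8
```

```bash
(python3 -m pendant '[[1,[0.863,-0.18,-0.1],0],[1,[0.863,-0.18,-0.1],0],[1,[0.863,-0.18,-0.1],0]]'; python3 -m pendant '[[1,[0.863,-0.18,0],0],[1,[0.863,-0.18,0],0],[1,[0.863,-0.18,0],0]]'; python3 -m pendant '[[1,[0.863,-0.18,0],0],[1,[0.863,-0.18,0],0],[1,[0.863,-0.18,0],0]]'; python3 -m pendant '[[1,[0.863,-0.18,0],0],[1,[0.863,-0.18,0],0],[1,[0.863,-0.18,0],0]]'; python3 -m pendant '[[1,[0.863,-0.18,0],0],[1,[0.863,-0.18,0],0],[1,[0.863,-0.18,0],0]]'; python3 -m pendant '[[1,[0.863,-0.18,0],0.397],[1,[0.863,-0.18,0.1],0.397],[1,[0.863,-0.18,0.1],0.397],[1,[0.863,-0.18,0.1],0.397],[1,[0.863,-0.18,0.1],0.397],[1,[0.863,-0.18,0.1],0.397],[1,[0.863,-0.18,0.1],0.397],[1,[0.863,-0.18,0.1],0.397],[1,[0.863,-0.18,0.1],0.397],[1,[0.863,-0.18,0.1],0.397]]') | grep -E 'tool_pos'; python3 -c "
from h import *
plan(.3462,.2763,.002,26)"; python3 look.py
```

```text
tool_pos: [0.5172, -0.2191, 0.1435]
tool_pos: [0.4824, -0.1198, 0.1437]
tool_pos: [0.4483, -0.0208, 0.1448]
tool_pos: [0.4141, 0.0786, 0.1455]
tool_pos: [0.3798, 0.1783, 0.1461]
tool_pos: [0.3474, 0.2744, 0.1342]
shift [-0.002 -0.019  1.102] roll -0.0007 from yaw 25.87 pos [0.3474 0.2744 0.1342] F [ 0.2 -0.7 -0.3] w 1.001 g 0.0 t 15.3
carton@28 [356.  348.4 203.8 157.1  89.6] (150, 261, 88, 69)
carton@28 [590.3 311.3 101.4  61.6  16.4] (195, 174, 34, 45)
mat@3 [ 555.1 -322.3  126.2   94.8  -82.5]
bar@51 [ 554.2 -326.1   80.9   24.8  -82.6] (461, 200, 34, 14)
```

```bash
(python3 -m pendant '[[1,[0,-0.02,0.4],0],[1,[0,-0.02,0.8],0],[1,[0,-0.02,0.85],0],[1,[0,-0.02,0.85],0]]'; python3 -m pendant '[[1,[0,0,0.1],0],[1,[0,0,0.2],0],[1,[0,0,0.25],0],[1,[0,0,0.26],0],[1,[0,0,0.26],0]]'; python3 -m pendant '[[0.6,[0,0,0],0],[0.6,[0,0,0],0],[0.6,[0,0,0],0],[0.6,[0,0,0],0],[0.6,[0,0,0],0],[0.6,[0,0,0],0]]') | grep -E 'tool_pos|force|width'
```

```text
tool_pos: [0.3444, 0.2768, 0.0317]
contact_force: [0.1, 0.3, 1.6]
gripper_width: 1.001
grasp_force: 0.0
tool_pos: [0.3454, 0.2779, 0.0019]
contact_force: [-0.1, -0.1, -0.6]
gripper_width: 0.999
grasp_force: 0.0
tool_pos: [0.346, 0.2783, 0.0027]
contact_force: [-0.6, -0.9, 6.1]
gripper_width: 0.691
grasp_force: 66.3
```

```bash
python3 -m pendant '[[0,[0,0,-0.1],0],[0,[0,0,-0.4],0],[0,[0,0,-0.8],0],[0,[0,0,-0.95],0],[0,[0,0,-0.95],0],[0,[0,0,-0.95],0]]' | grep -E 'tool_pos|force|width'; python3 -c "
from h import *
f=grab('scene'); c=cv2.resize(f['img'][100:260,320:480],None,fx=3,fy=3); cv2.imwrite('pics/s5.png',c[:,:,::-1])"
```

```text
tool_pos: [0.3447, 0.2775, 0.1151]
contact_force: [-0.7, -0.5, -1.8]
gripper_width: 0.688
grasp_force: 65.7
```

View pics/s5.png

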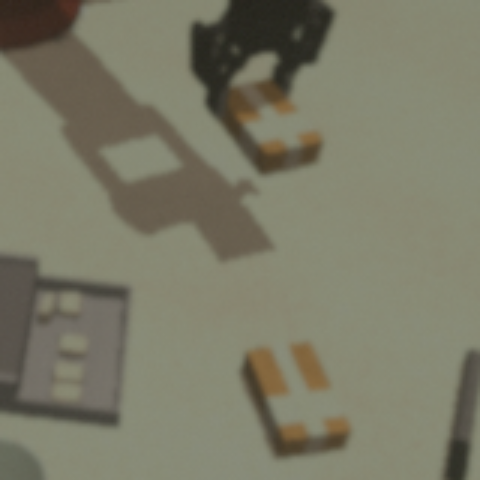

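The carton is held level by its near end, around crop (270,125), so the grip is too firm for gravity to swing it. I'll turn it by pushing its free end against the stand's lip.

```bash
python3 -c "
from h import *
plan(.3953,-.0086,.043,-2.3)"
```

```text
shift [-0.658  2.328  0.592] roll 0.157 from yaw 25.96 pos [0.344  0.2771 0.114 ] F [-0.4  1.4 -1.1] w 0.688 g 65.7 t 17.5
```

```bash
(python3 -m pendant '[[0,[-0.22,0.776,0],0],[0,[-0.22,0.776,0],0],[0,[-0.22,0.776,0],0]]';python3 -m pendant '[[0,[-0.22,0.776,0],0],[0,[-0.22,0.776,0],0],[0,[-0.22,0.776,0],0]]';python3 -m pendant '[[0,[-0.22,0.776,0],0.157],[0,[-0.22,0.776,0],0.157],[0,[-0.22,0.776,0],0.157],[0,[-0.22,0.776,0],0.157],[0,[-0.22,0.776,0.5],0.157],[0,[-0.22,0.776,0.5],0.157],[0,[-0.22,0.776,0.5],0.157]]') | grep -E 'tool_pos|force|width'; python3 -c "
from h import *
plan(.3953,-.0086,.043,-2.3)
f=grab('scene'); c=cv2.resize(f['img'][120:260,220:380],None,fx=4,fy=4); cv2.imwrite('pics/s6.png',c[:,:,::-1])"
```

```text
tool_pos: [0.3613, 0.1783, 0.1129]
contact_force: [0.6, 0.1, -0.6]
gripper_width: 0.686
grasp_force: 65.8
tool_pos: [0.3788, 0.0834, 0.1139]
contact_force: [0.3, 1.0, -1.4]
gripper_width: 0.69
grasp_force: 65.9
tool_pos: [0.3931, -0.0066, 0.0523]
contact_force: [-0.0, -0.1, -1.8]
gripper_width: 0.689
grasp_force: 65.8
shift [0.019 0.016 0.077] roll 0.0003 from yaw -2.25 pos [ 0.3931 -0.0066  0.0523] F [-0.  -0.1 -1.8] w 0.689 g 65.8 t 18.8
```

View pics/s6.png

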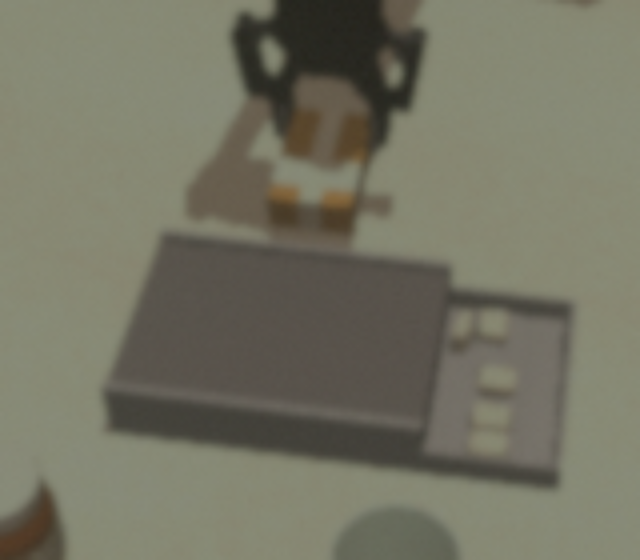

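The carton faces the stand's near lip with its free-end edge at crop (268–355, 190–200), in line with the plate. Now I'll lower it and push gently.

```bash
(python3 -m pendant '[[0,[0,0.016,0.078],0],[0,[0,0.016,0.078],0],[0,[0,0.016,0.078],0]]';python3 -m pendant '[[0,[0.03,0,0],0],[0,[0.05,0,0],0],[0,[0.05,0,0],0]]';python3 -m pendant '[[0,[0.02,0,0],0],[0,[0.04,0,0],0],[0,[0.04,0,0],0]]';python3 -m pendant '[[0,[0.02,0,0],0],[0,[0.04,0,0],0],[0,[0.04,0,0],0]]') | grep -E 'tool_pos|contact'
```

```text
tool_pos: [0.3968, -0.01, 0.0472]
contact_force: [-0.2, -0.5, -1.8]
tool_pos: [0.403, -0.0103, 0.047]
contact_force: [-0.8, 0.6, -2.3]
tool_pos: [0.4041, -0.0102, 0.0454]
contact_force: [-8.8, -0.8, 3.1]
tool_pos: [0.404, -0.0101, 0.0439]
contact_force: [-28.4, -1.8, 15.6]
```

```bash
(python3 -m pendant '[[0,[0,0,-0.03],0],[0,[0,0,-0.06],0],[0,[0,0,-0.06],0]]';python3 -m pendant '[[0,[0.01,0,-0.03],0],[0,[0.02,0,-0.06],0],[0,[0.02,0,-0.06],0]]') | grep -E 'tool_pos|contact'; python3 -c "
from h import *
print(rot(manip.state()['tool_rot']).as_matrix()[:,2])
f=grab('scene'); c=cv2.resize(f['img'][120:220,240:340],None,fx=5,fy=5); cv2.imwrite('pics/s7.png',c[:,:,::-1])"
```

```text
tool_pos: [0.4049, -0.0097, 0.0497]
contact_force: [-13.8, -0.0, -2.5]
tool_pos: [0.4149, -0.0107, 0.0612]
contact_force: [0.9, 0.1, -0.4]
[ 1.44431962e-03 -1.91392573e-04 -9.99998939e-01]
```

View pics/s7.png

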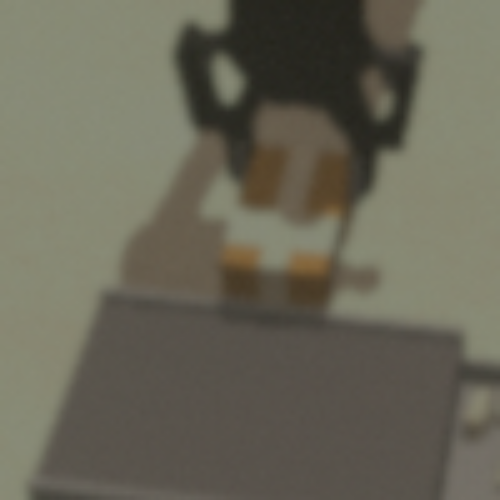

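It slid up over the lip without turning: the free end is now at (225–330, 300), above the lip. I'll back off, go low and check how the grip force follows the commanded opening. A weaker grip would let it pivot on the bench.

```bash
(python3 -m pendant '[[0,[-0.2,0,0],0],[0,[-0.2,0,0],0],[0,[-0.2,0,0.2],0],[0,[-0.2,0,0.43],0],[0,[-0.2,0,0.44],0],[0,[-0.2,0,0.44],0]]';python3 -m pendant '[[0.67,[0,0,0],0],[0.67,[0,0,0],0],[0.67,[0,0,0],0]]';python3 -m pendant '[[0.68,[0,0,0],0],[0.68,[0,0,0],0],[0.68,[0,0,0],0]]';python3 -m pendant '[[0.685,[0,0,0],0],[0.685,[0,0,0],0],[0.685,[0,0,0],0]]') | grep -E 'tool_pos|force|width'
```

```text
tool_pos: [0.3906, -0.0097, 0.0084]
contact_force: [0.1, -0.2, -0.9]
gripper_width: 0.687
grasp_force: 66.8
tool_pos: [0.3912, -0.0099, 0.0092]
contact_force: [0.8, -0.5, -1.8]
gripper_width: 0.687
grasp_force: 66.7
tool_pos: [0.3903, -0.0097, 0.0082]
contact_force: [-0.6, -0.0, -1.6]
gripper_width: 0.69
grasp_force: 66.7
tool_pos: [0.3902, -0.0097, 0.008]
contact_force: [-0.1, -0.3, -0.3]
gripper_width: 0.689
grasp_force: 66.7
```

```bash
(python3 -m pendant '[[0.69,[0,0,0],0],[0.69,[0,0,0],0],[0.69,[0,0,0],0]]';python3 -m pendant '[[0.694,[0,0,0],0],[0.694,[0,0,0],0],[0.694,[0,0,0],0]]';python3 -m pendant '[[0.698,[0,0,0],0],[0.698,[0,0,0],0],[0.698,[0,0,0],0]]';python3 -m pendant '[[0.702,[0,0,0],0],[0.702,[0,0,0],0],[0.702,[0,0,0],0]]') | grep -E 'contact|grasp|width'
```

```text
contact_force: [-0.9, -0.7, -0.3]
gripper_width: 0.69
grasp_force: 50.0
contact_force: [-0.4, 0.1, -1.3]
gripper_width: 0.697
grasp_force: 34.2
contact_force: [0.0, -0.2, -2.2]
gripper_width: 0.7
grasp_force: 18.3
contact_force: [0.2, 0.2, -0.3]
gripper_width: 0.702
grasp_force: 2.2
```

The grip force follows the opening, about 4 N per 0.001, and 0.702 gives 2 N. I'll raise it with a light grip so the carton pivots down under its own weight.

```bash
(python3 -m pendant '[[0.701,[0,0,-0.08],0],[0.701,[0,0,-0.16],0],[0.701,[0,0,-0.24],0],[0.701,[0,0,-0.32],0],[0.701,[0,0,-0.4],0],[0.701,[0,0,-0.48],0],[0.701,[0,0,-0.56],0],[0.701,[0,0,-0.64],0],[0.701,[0,0,-0.64],0],[0.701,[0,0,-0.64],0]]') | grep -E 'pos|contact|grasp|width'; python3 -c "
from h import *
f=grab('scene'); c=cv2.resize(f['img'][100:220,240:360],None,fx=4,fy=4); cv2.imwrite('pics/s8.png',c[:,:,::-1])"
```

```text
tool_pos: [0.3904, -0.0097, 0.0851]
contact_force: [-0.3, -0.7, -1.2]
gripper_width: 0.704
grasp_force: 3.9
```

View pics/s8.png

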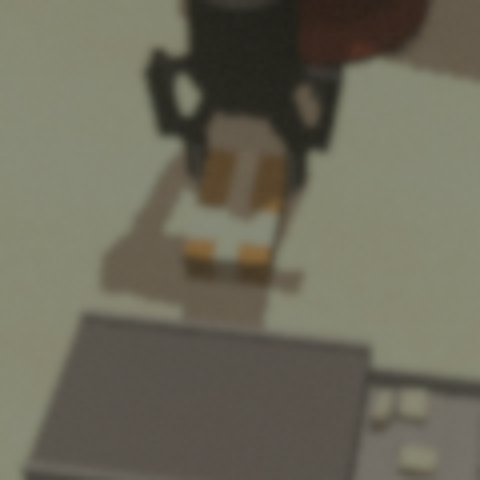

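The carton is still about level, with its free end at (185–270, 245–280), even at 4 N. I'll loosen slightly more and track the tilt numerically.

```bash
cat > tilt.py <<'E'
from h import *
# orange blob of the held carton in the scene view against predictions for tilt phi
s=manip.state(); f=grab("scene"); H=hsv(f); a=np.radians(yaw(s)); p=s["tool_pos"]
d=np.array([np.cos(a),np.sin(a),0]); n=np.array([-np.sin(a),np.cos(a),0]); ax=p+[0,0,.02]
og=((H[...,1]>90)&(H[...,0]<25)).astype(np.uint8)
c0=proj(f,ax+d*.04)[0]; x,y=np.int32(c0); w=np.zeros_like(og); w[max(y-45,0):y+60,x-45:x+45]=1
ys,xs=np.nonzero(og&w); print("orange rows",np.percentile(ys,[2,50,98]).round(),"cols",np.percentile(xs,[2,50,98]).round(),len(ys))
for ph in (0,15,30,45,60,75,90):
    c,q=np.cos(np.radians(ph)),np.sin(np.radians(ph)); along=d*c-np.array([0,0,q]); up=d*q+np.array([0,0,c])
    P=[ax+along*l+up*t+n*k for l in(-.013,.087) for t in(.008,-.02) for k in(-.03,.03)]
    r=proj(f,P); print(ph,"rows A",r[:4,1].min().round(),"..B",r[4:,1].max().round(),"Btop",r[4:6,1].round(),"cols",r[:,0].min().round(),r[:,0].max().round())
print("pos",p.round(4),"F",s["contact_force"].round(1),"w",s["gripper_width"].round(3),"g",s["grasp_force"].round(1),"t",s["time"])
E
python3 tilt.py; (python3 -m pendant '[[0.702,[0,0,0],0],[0.702,[0,0,0],0],[0.702,[0,0,0],0],[0.702,[0,0,0],0]]';python3 -m pendant '[[0.7025,[0,0,0],0],[0.7025,[0,0,0],0],[0.7025,[0,0,0],0],[0.7025,[0,0,0],0]]') | grep -E 'contact|grasp|width'; python3 tilt.py
```

```text
orange rows [105. 141. 169.] cols [287. 308. 340.] 587
0 rows A 135.0 ..B 168.0 Btop [158. 160.] cols 285.0 312.0
15 rows A 135.0 ..B 171.0 Btop [164. 166.] cols 285.0 312.0
30 rows A 135.0 ..B 173.0 Btop [168. 170.] cols 286.0 312.0
45 rows A 136.0 ..B 173.0 Btop [170. 172.] cols 287.0 313.0
60 rows A 135.0 ..B 172.0 Btop [170. 172.] cols 289.0 313.0
75 rows A 134.0 ..B 170.0 Btop [168. 170.] cols 290.0 313.0
90 rows A 133.0 ..B 167.0 Btop [165. 167.] cols 290.0 312.0
contact_force: [-0.4, -0.5, -1.5]
gripper_width: 0.702
grasp_force: 1.6
contact_force: [-0.1, 0.6, 0.6]
gripper_width: 0.701
grasp_force: 0.2
orange rows [105. 139. 167.] cols [293. 311. 340.] 536
0 rows A 135.0 ..B 168.0 Btop [158. 160.] cols 284.0 312.0
15 rows A 135.0 ..B 171.0 Btop [164. 166.] cols 285.0 312.0
30 rows A 135.0 ..B 173.0 Btop [168. 170.] cols 286.0 312.0
45 rows A 135.0 ..B 173.0 Btop [170. 172.] cols 287.0 313.0
60 rows A 135.0 ..B 172.0 Btop [170. 172.] cols 289.0 313.0
75 rows A 134.0 ..B 170.0 Btop [168. 170.] cols 290.0 313.0
90 rows A 133.0 ..B 167.0 Btop [164. 167.] cols 290.0 312.0Traceback (most recent call last):
  File "tilt.py", line 12, in <module>
    print("pos",p.round(4),"F",s["contact_force"].round(1),"w",s["gripper_width"].round(3),"g",s["grasp_force"].round(1),"t",s["time"])
                                                               ^^^^^^^^^^^^^^^^^^^^^^^^
AttributeError: 'float' object has no attribute 'round'
Traceback (most recent call last):
  File "tilt.py", line 12, in <module>
    print("pos",p.round(4),"F",s["contact_force"].round(1),"w",s["gripper_width"].round(3),"g",s["grasp_force"].round(1),"t",s["time"])
                                                               ^^^^^^^^^^^^^^^^^^^^^^^^
AttributeError: 'float' object has no attribute 'round'
```

```bash
cat > two.py <<'E'
import sys
from h import *
def crop(n,P,r=50):
    f=grab(n); x,y=np.int32(proj(f,P)[0]); x=min(max(x,r),640-r); y=min(max(y,r),400-r); print(n,"origin",x-r,y-r)
    return cv2.resize(f["img"][y-r:y+r,x-r:x+r],(400,400),interpolation=cv2.INTER_CUBIC)
P=np.array([float(v) for v in sys.argv[2:5]])
cv2.imwrite(sys.argv[1],np.clip(np.hstack([crop("scene",P),crop("top",P)])[:,:,::-1]*1.5,0,255).astype(np.uint8))
E
python3 two.py pics/w9.png .42 -.01 .05
```

```text
scene origin 250 112
top origin 296 215
```

View pics/w9.png

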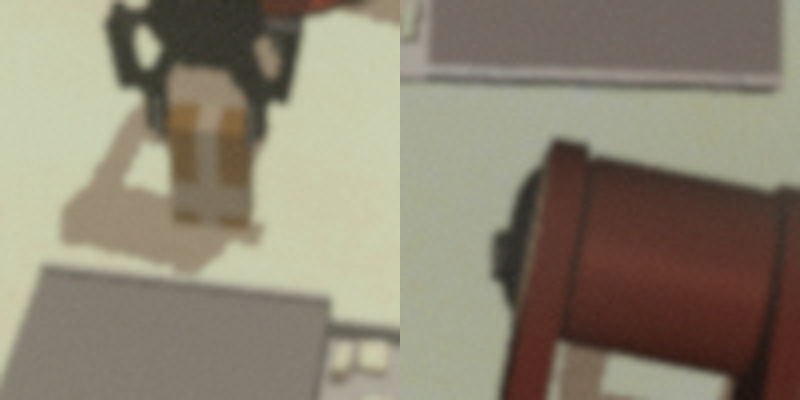

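The carton has swung down and now hangs upright: its shaded broad face shows at (170–250, 130–225) with the lit small end above it. I'll seat it on the bench with a light grip, then clamp it and lift.

```bash
(python3 -m pendant '[[0.7015,[0,0,0],0],[0.7015,[0,0,0],0],[0.7015,[0,0,0.05],0],[0.7015,[0,0,0.1],0],[0.7015,[0,0,0.15],0],[0.7015,[0,0,0.2],0],[0.7015,[0,0,0.25],0],[0.7015,[0,0,0.25],0],[0.7015,[0,0,0.25],0]]';python3 -m pendant '[[0,[0,0,0],0],[0,[0,0,0],0],[0,[0,0,0],0]]';python3 -m pendant '[[0,[0,0,-0.2],0],[0,[0,0,-0.5],0],[0,[0,0,-0.7],0],[0,[0,0,-0.7],0],[0,[0,0,-0.7],0]]') | grep -E 'tool_pos|contact|grasp|width'
python3 -c "
from h import *
c=np.array([.5632,-.0153]); t=np.radians(-2.3); ux=np.array([np.cos(t),np.sin(t)]); uy=np.array([-np.sin(t),np.cos(t)])
p=c-.05*uy; print(p); plan(*p,.14,-2.3)"; python3 two.py pics/w10.png .42 -.01 .08
```

```text
tool_pos: [0.3902, -0.0097, 0.0545]
contact_force: [0.2, -1.1, 1.1]
gripper_width: 0.7
grasp_force: 4.7
tool_pos: [0.3903, -0.0097, 0.0548]
contact_force: [1.1, 0.6, 2.8]
gripper_width: 0.692
grasp_force: 64.5
tool_pos: [0.3897, -0.0096, 0.1379]
contact_force: [-0.0, -0.5, -1.8]
gripper_width: 0.692
grasp_force: 64.8
[ 0.56119341 -0.06525972]
shift [ 1.447  0.406 -0.017] roll -0.0 from yaw -2.3 pos [ 0.3897 -0.0096  0.1379] F [-0.  -0.5 -1.8] w 0.692 g 64.8 t 27.15
scene origin 249 104
top origin 297 215
```

View pics/w10.png

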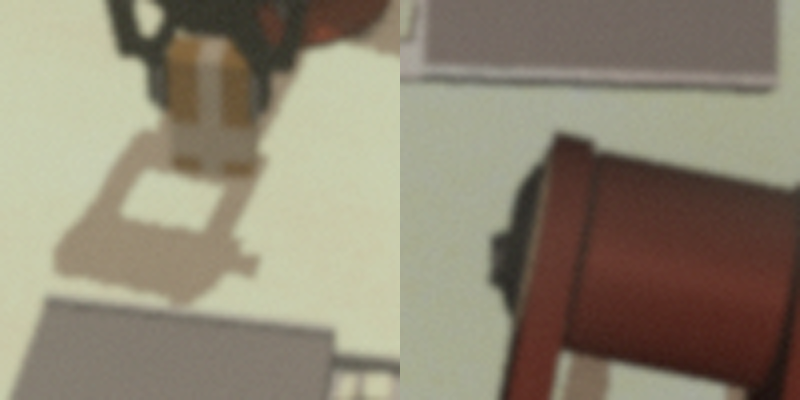

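The carton is held upright at (165–255, 35–175), hanging straight. Now to set it on the plate.

```bash
(python3 -m pendant '[[0,[0.3,0.1,0],0],[0,[0.6,0.17,0],0],[0,[0.75,0.2,0],0],[0,[0.75,0.2,0],0]]';python3 -m pendant '[[0,[0.3,0.1,0],0],[0,[0.6,0.17,0],0],[0,[0.75,0.2,0],0],[0,[0.75,0.2,0],0],[0,[0.75,0.2,0],0]]') | grep -E 'tool_pos|contact|grasp|width'
python3 -c "
from h import *
s=manip.state();p=s['tool_pos']
f=grab('scene'); H=hsv(f); og=((H[...,1]>90)&(H[...,0]<25)&(H[...,0]>9)).astype(np.uint8)
for zb in (-.065,-.0548,-.045): print(zb,proj(f,[p+[.008,k,zb] for k in(-.03,.03)]).round(1).tolist())
q=proj(f,p)[0].astype(int); ys,xs=np.nonzero(og[q[1]-40:q[1]+60,q[0]-30:q[0]+30]); print(ys.max()+q[1]-40,np.percentile(ys,[1,99])+q[1]-40,np.percentile(xs,[1,99])+q[0]-30)
plan(.5672,-.0655,.0965,-2.3)"
```

```text
tool_pos: [0.4795, -0.0376, 0.1368]
contact_force: [-0.1, -0.5, -1.1]
gripper_width: 0.694
grasp_force: 64.8
tool_pos: [0.5664, -0.0643, 0.1373]
contact_force: [-0.7, 0.4, -0.8]
gripper_width: 0.689
grasp_force: 64.8
-0.065 [[260.0, 192.0], [282.3, 194.0]]
-0.0548 [[259.6, 189.3], [282.1, 191.3]]
-0.045 [[259.2, 186.7], [281.8, 188.7]]
188 [153. 188.] [257. 281.]
shift [0.008 0.01  0.342] roll 0.0001 from yaw -2.29 pos [ 0.5663 -0.0643  0.1376] F [-0.6 -0.1 -0.8] w 0.693 g 64.8 t 28.2
```

```bash
(python3 -m pendant '[[0,[0.01,0.01,0.15],0],[0,[0.01,0.01,0.28],0],[0,[0.01,0.01,0.33],0],[0,[0.01,0.01,0.33],0],[0,[0.01,0.01,0.33],0]]';python3 -m pendant '[[0,[0,0,0.01],0],[0,[0,0,0.01],0]]';python3 -m pendant '[[0,[0,0,0.01],0],[0,[0,0,0.01],0]]';python3 -m pendant '[[0,[0,0,0.01],0],[0,[0,0,0.01],0]]') | grep -E 'tool_pos|contact'
```

```text
tool_pos: [0.5692, -0.066, 0.0994]
contact_force: [0.7, 0.7, -0.3]
tool_pos: [0.5698, -0.0662, 0.0988]
contact_force: [-0.2, 0.2, -2.4]
tool_pos: [0.5694, -0.0662, 0.097]
contact_force: [-1.0, 0.1, -1.0]
tool_pos: [0.5693, -0.0661, 0.0955]
contact_force: [-0.6, 0.2, -1.2]
```

Still in the air, so continue lowering.

```bash
(python3 -m pendant '[[0,[0,0,0.01],0],[0,[0,0,0.01],0]]';python3 -m pendant '[[0,[0,0,0.01],0],[0,[0,0,0.01],0]]';python3 -m pendant '[[0,[0,0,0.01],0],[0,[0,0,0.01],0]]') | grep -E 'tool_pos|contact'
```

```text
tool_pos: [0.5696, -0.0662, 0.0948]
contact_force: [-0.1, 0.2, 0.9]
tool_pos: [0.5698, -0.0662, 0.0948]
contact_force: [-2.8, 0.6, 6.4]
tool_pos: [0.57, -0.0662, 0.0948]
contact_force: [-4.9, 0.6, 10.9]
```

```bash
(python3 -m pendant '[[0,[0,0,-0.018],0],[0,[0,0,-0.018],0]]'; python3 -m pendant '[[0.69,[0,0,0],0],[0.70,[0,0,0],0],[0.703,[0,0,0],0],[0.706,[0,0,0],0],[0.71,[0,0,0],0],[0.72,[0,0,0],0],[0.75,[0,0,0],0],[0.8,[0,0,0],0],[0.85,[0,0,0],0],[0.9,[0,0,0],0]]';python3 -m pendant '[[0.9,[0,0,0],0],[0.9,[0,0,-0.1],0],[0.9,[0,0,-0.3],0],[0.9,[0,0,-0.6],0],[0.9,[0,0,-0.9],0],[0.9,[0,0,-0.9],0]]') | grep -E 'tool_pos|contact|width'
python3 look.py; python3 -c "
from h import *
c=np.array([.5905,.311]); 
for ps in (16,196):
  u=np.array([np.cos(np.radians(ps)),np.sin(np.radians(ps))]); print((c-.037*np.array([np.cos(np.radians(16)),np.sin(np.radians(16))])).round(4)); plan(*(c-.037*np.array([np.cos(np.radians(16)),np.sin(np.radians(16))])),.19,ps)
for f in [grab('scene')]:
    H=hsv(f); og=((H[...,1]>90)&(H[...,0]<25)&(H[...,0]>9)); q=proj(f,[.5632,-.066,.09])[0].astype(int); ys,xs=np.nonzero(og[q[1]-40:q[1]+50,q[0]-30:q[0]+30]); print(np.percentile(ys,[1,99])+q[1]-40,np.percentile(xs,[1,99])+q[0]-30)
    print(proj(f,[[.5632+a,-.066+b,z] for z in(.04,.14) for a in (-.014,.014) for b in(-.03,.03)]).round(0).tolist())
"
```

```text
tool_pos: [0.5698, -0.0662, 0.0948]
contact_force: [-1.1, 0.1, 2.9]
gripper_width: 0.69
tool_pos: [0.5694, -0.0661, 0.0943]
contact_force: [-0.1, -0.1, -0.1]
gripper_width: 0.898
tool_pos: [0.573, -0.067, 0.2106]
contact_force: [0.2, 0.4, 1.0]
gripper_width: 0.904
carton@28 [611.1 324.4 102.   61.4  15.9] (189, 165, 35, 45)
mat@3 [ 568.8 -307.3  166.9  139.8   87.2]
bar@51 [ 531.5 -239.8   61.8   39.2  -14.1] (433, 202, 16, 30)
bar@51 [ 554.1 -325.6   80.9   25.4  -82.6] (461, 200, 34, 14)
bar@51 [ 611.9 -281.4  116.7   55.9  -73.6] (438, 176, 47, 26)
[0.5549 0.3008]
shift [-0.262 -3.054  0.145] roll -0.1017 from yaw -2.3 pos [ 0.5716 -0.0667  0.2074] F [ 0.1 -0.3  0.1] w 0.902 g 0.0 t 31.75
[0.5549 0.3008]
shift [-0.262 -3.054  0.145] roll 0.8983 from yaw -2.3 pos [ 0.5716 -0.0667  0.2074] F [ 0.1 -0.3  0.1] w 0.902 g 0.0 t 31.75
[166. 200.] [259. 282.]
[[263.0, 194.0], [284.0, 195.0], [260.0, 201.0], [282.0, 203.0], [259.0, 167.0], [282.0, 168.0], [256.0, 174.0], [280.0, 176.0]]
```

The first carton stands on the plate: its orange rows 166–200 match the upright prediction. The other carton was knocked to (0.611, 0.324), so I'll use the new pose.

```bash
(python3 -m pendant '[[1,[0,-0.4,0],0],[1,[0,-0.8,0],0],[1,[0,-0.8,0],0]]'; python3 -m pendant '[[1,[0,-0.4,0],0],[1,[0,-0.8,0],0],[1,[0,-0.8,0],0]]';python3 -m pendant '[[1,[0,-0.4,0],0],[1,[0,-0.8,0],0],[1,[0,-0.8,0],0]]';python3 -m pendant '[[1,[-0.12,-0.4,0],-0.102],[1,[-0.12,-0.76,0.5],-0.102],[1,[-0.12,-0.76,0.5],-0.102],[1,[-0.12,-0.76,0.5],-0.102],[1,[-0.12,-0.76,0.5],-0.102]]') | grep -E 'tool_pos|contact|width'
python3 look.py | grep carton;python3 -c "
from h import *
plan(.5755,.3143,.002,15.9)"
```

```text
tool_pos: [0.572, 0.0342, 0.2006]
contact_force: [-0.6, -0.5, -0.0]
gripper_width: 0.999
tool_pos: [0.576, 0.1296, 0.2009]
contact_force: [-0.2, -0.8, 0.0]
gripper_width: 1.002
tool_pos: [0.5801, 0.2248, 0.2009]
contact_force: [0.5, -0.6, -0.2]
gripper_width: 0.998
tool_pos: [0.5701, 0.3118, 0.1415]
contact_force: [-0.2, 0.5, 0.6]
gripper_width: 1.0
carton@28 [488.1 365.9 461.5 194.    9.6] (150, 150, 94, 180)
shift [ 0.041 -0.009  1.176] roll 0.0003 from yaw 15.96 pos [0.571  0.3119 0.1431] F [0.9 0.3 0.7] w 0.999 g 0.0 t 33.25
```

```bash
(python3 -m pendant '[[1,[0.04,0,0.4],0],[1,[0.04,0,0.8],0],[1,[0.04,0,0.9],0],[1,[0.04,0,0.9],0]]'; python3 -m pendant '[[1,[0,0,0.1],0],[1,[0,0,0.2],0],[1,[0,0,0.25],0],[1,[0,0,0.26],0],[1,[0,0,0.26],0]]'; python3 -m pendant '[[0.6,[0,0,0],0],[0.6,[0,0,0],0],[0.6,[0,0,0],0],[0.6,[0,0,0],0],[0.6,[0,0,0],0],[0.6,[0,0,0],0]]';python3 -m pendant '[[0.6,[0,0,-0.1],0],[0.6,[0,0,-0.4],0],[0.6,[0,0,-0.7],0],[0.6,[0,0,-0.7],0],[0.6,[0,0,-0.7],0]]';python3 -m pendant '[[0.698,[0,0,0],0],[0.698,[0,0,0],0],[0.698,[0,0,0],0]]';python3 -m pendant '[[0.701,[0,0,0],0],[0.701,[0,0,0],0],[0.701,[0,0,0],0]]') | grep -E 'tool_pos|force|width'; sed -i '$d' tilt.py; python3 tilt.py
```

```text
tool_pos: [0.574, 0.3131, 0.033]
contact_force: [0.3, 0.5, -0.0]
gripper_width: 1.002
grasp_force: 0.0
tool_pos: [0.5749, 0.3148, 0.0031]
contact_force: [-0.6, -0.9, 0.4]
gripper_width: 1.0
grasp_force: 0.0
tool_pos: [0.5756, 0.315, 0.0041]
contact_force: [-1.2, 0.5, 5.2]
gripper_width: 0.688
grasp_force: 67.0
tool_pos: [0.5751, 0.3148, 0.0882]
contact_force: [-0.2, 0.0, -0.9]
gripper_width: 0.686
grasp_force: 66.4
tool_pos: [0.5738, 0.3142, 0.0852]
contact_force: [0.2, 0.1, -0.2]
gripper_width: 0.7
grasp_force: 17.4
tool_pos: [0.5748, 0.3147, 0.0869]
contact_force: [0.0, -0.2, -1.6]
gripper_width: 0.702
grasp_force: 7.0
orange rows [194. 207. 229.] cols [411. 425. 442.] 446
0 rows A 189.0 ..B 230.0 Btop [223. 219.] cols 405.0 445.0
15 rows A 189.0 ..B 233.0 Btop [228. 225.] cols 404.0 442.0
30 rows A 189.0 ..B 233.0 Btop [232. 229.] cols 404.0 439.0
45 rows A 190.0 ..B 233.0 Btop [233. 230.] cols 404.0 435.0
60 rows A 188.0 ..B 231.0 Btop [231. 228.] cols 405.0 432.0
75 rows A 187.0 ..B 228.0 Btop [228. 225.] cols 402.0 432.0
90 rows A 186.0 ..B 223.0 Btop [223. 220.] cols 399.0 433.0
```

```bash
(python3 -m pendant '[[0.702,[0,0,0],0],[0.702,[0,0,0],0],[0.702,[0,0,0],0],[0.702,[0,0,0],0]]'; python3 -m pendant '[[0.7025,[0,0,0],0],[0.7025,[0,0,0],0],[0.7025,[0,0,0],0],[0.7025,[0,0,0],0]]') | grep -E 'contact|grasp|width'; python3 tilt.py | grep -E 'orange|^0|^90'
```

```text
contact_force: [-0.3, -0.3, -0.9]
gripper_width: 0.703
grasp_force: 1.1
contact_force: [-0.5, -0.5, 1.0]
gripper_width: 0.704
grasp_force: 0.2
orange rows [194. 202. 210.] cols [402. 414. 429.] 213
0 rows A 189.0 ..B 230.0 Btop [223. 219.] cols 405.0 445.0
90 rows A 186.0 ..B 222.0 Btop [222. 220.] cols 399.0 433.0
```

```bash
(python3 -m pendant '[[0.7015,[0,0,0],0],[0.7015,[0,0,0],0],[0.7015,[0,0,0.05],0],[0.7015,[0,0,0.1],0],[0.7015,[0,0,0.15],0],[0.7015,[0,0,0.2],0],[0.7015,[0,0,0.26],0],[0.7015,[0,0,0.26],0],[0.7015,[0,0,0.26],0]]';python3 -m pendant '[[0,[0,0,0],0],[0,[0,0,0],0],[0,[0,0,0],0],[0,[0,0,0],0]]';python3 -m pendant '[[0,[0,0,-0.2],0],[0,[0,0,-0.5],0],[0,[0,0,-0.85],0],[0,[0,0,-0.85],0],[0,[0,0,-0.85],0]]') | grep -E 'tool_pos|contact|grasp|width'
python3 tilt.py | grep -E 'orange|^0|^90'
python3 -c "
from h import *
c=np.array([.5632,-.0153]); t=np.radians(-2.3); ux=np.array([np.cos(t),np.sin(t)]); uy=np.array([-np.sin(t),np.cos(t)])
p=c+.05*uy+.006*ux; print(p); plan(*p,.15,-2.3)"; python3 two.py pics/w11.png .575 .315 .1
```

```text
tool_pos: [0.5766, 0.3152, 0.057]
contact_force: [2.8, 0.7, 5.9]
gripper_width: 0.702
grasp_force: 6.4
tool_pos: [0.5766, 0.3152, 0.0573]
contact_force: [3.2, -0.5, 6.5]
gripper_width: 0.694
grasp_force: 63.5
tool_pos: [0.5749, 0.3147, 0.158]
contact_force: [-0.7, -0.2, -1.3]
gripper_width: 0.697
grasp_force: 65.1
orange rows [168. 175. 184.] cols [417. 424. 440.] 230
0 rows A 168.0 ..B 210.0 Btop [202. 199.] cols 410.0 453.0
90 rows A 165.0 ..B 205.0 Btop [205. 202.] cols 404.0 440.0
[0.57120176 0.03441893]
shift [-0.666  2.235  0.05 ] roll 0.102 from yaw 16.06 pos [0.5738 0.3143 0.156 ] F [-0.5 -0.1 -2.5] w 0.697 g 65.1 t 38.6
scene origin 368 148
top origin 152 147
```

```bash
(python3 -m pendant '[[0,[-0.1,0.35,0],0],[0,[-0.2,0.67,0],0],[0,[-0.222,0.745,0],0],[0,[-0.222,0.745,0],0]]';python3 -m pendant '[[0,[-0.1,0.35,0],0],[0,[-0.2,0.67,0],0],[0,[-0.222,0.745,0],0],[0,[-0.222,0.745,0],0]]';python3 -m pendant '[[0,[-0.1,0.35,0],0.102],[0,[-0.2,0.67,0.1],0.102],[0,[-0.222,0.745,0.2],0.102],[0,[-0.222,0.745,0.2],0.102],[0,[-0.222,0.745,0.2],0.102]]') | grep -E 'tool_pos|contact|grasp|width'
python3 tilt.py | grep -E 'orange|^0|^75|^90'
python3 -c "
from h import *
plan(.5712,.0344,.099,-2.3)"
```

```text
tool_pos: [0.5731, 0.22, 0.1559]
contact_force: [-0.5, -0.3, -1.7]
gripper_width: 0.696
grasp_force: 65.6
tool_pos: [0.573, 0.1281, 0.1572]
contact_force: [0.0, 0.6, -2.2]
gripper_width: 0.697
grasp_force: 65.8
tool_pos: [0.5721, 0.0366, 0.1333]
contact_force: [-0.6, 0.4, -1.0]
gripper_width: 0.696
grasp_force: 65.8
orange rows [166. 176. 199.] cols [261. 281. 320.] 634
0 rows A 166.0 ..B 206.0 Btop [195. 198.] cols 290.0 322.0
75 rows A 163.0 ..B 206.0 Btop [203. 206.] cols 296.0 322.0
90 rows A 163.0 ..B 201.0 Btop [198. 201.] cols 296.0 322.0
shift [-0.01   0.019  0.291] roll 0.0008 from yaw -2.15 pos [0.5724 0.0366 0.1339] F [ 0.7 -0.3 -0.4] w 0.688 g 65.8 t 40.05
```

```bash
(python3 -m pendant '[[0,[-0.01,0.02,0.12],0],[0,[-0.01,0.02,0.22],0],[0,[-0.01,0.02,0.28],0],[0,[-0.01,0.02,0.28],0],[0,[-0.01,0.02,0.28],0]]';python3 -m pendant '[[0,[0,0,0.01],0],[0,[0,0,0.01],0]]';python3 -m pendant '[[0,[0,0,0.01],0],[0,[0,0,0.01],0]]';python3 -m pendant '[[0,[0,0,0.01],0],[0,[0,0,0.01],0]]') | grep -E 'tool_pos|contact'
```

```text
tool_pos: [0.5707, 0.0326, 0.0999]
contact_force: [0.6, 0.1, -1.5]
tool_pos: [0.5712, 0.0324, 0.0994]
contact_force: [-1.1, 0.4, -1.3]
tool_pos: [0.5709, 0.0324, 0.0979]
contact_force: [-0.7, 0.2, -1.5]
tool_pos: [0.5712, 0.0324, 0.0972]
contact_force: [-1.2, 0.4, 0.6]
```

Contact at 0.0972, as predicted. Release in the same gentle way.

```bash
(python3 -m pendant '[[0.69,[0,0,0],0],[0.695,[0,0,0],0],[0.70,[0,0,0],0],[0.703,[0,0,0],0],[0.706,[0,0,0],0],[0.71,[0,0,0],0],[0.72,[0,0,0],0],[0.75,[0,0,0],0],[0.8,[0,0,0],0],[0.85,[0,0,0],0]]';python3 -m pendant '[[0.85,[0,0,0],0],[0.85,[0,0,-0.1],0],[0.85,[0,0,-0.3],0],[0.85,[0,0,-0.6],0],[0.85,[0,0,-0.9],0],[0.85,[0,0,-0.9],0]]';python3 -m pendant '[[0.85,[0,0,-0.3],0],[0.85,[-0.4,0,-0.6],0],[0.85,[-0.8,0,-0.6],0],[0.85,[-0.9,0,-0.6],0],[0.85,[-0.9,0,-0.6],0]]') | grep -E 'tool_pos|contact|width'; python3 look.py
python3 - <<'E'
from h import *
f=grab("scene"); a=cv2.resize(f["img"][120:260,150:350],None,fx=2.6,fy=2.6); g=grab("top"); b=cv2.resize(g["img"][160:260,250:520],None,fx=1.92,fy=1.92)
im=np.vstack([a,np.pad(b[:,:a.shape[1]],((0,0),(0,max(0,a.shape[1]-b.shape[1])),(0,0)))]); cv2.imwrite("pics/w12.png",np.clip(im[:,:,::-1]*1.5,0,255).astype(np.uint8)); print(im.shape)
E
```

```text
tool_pos: [0.5709, 0.0325, 0.0966]
contact_force: [-0.2, -0.2, 0.7]
gripper_width: 0.848
tool_pos: [0.5746, 0.0323, 0.2129]
contact_force: [0.7, 0.5, 1.5]
gripper_width: 0.848
tool_pos: [0.4618, 0.037, 0.2779]
contact_force: [-0.9, 0.6, 0.3]
gripper_width: 0.851
carton@28 [432.6 113.8 315.   25.5  -0.5] (288, 195, 12, 135)
mat@3 [ 555.1 -322.4  126.    94.8  -82.5]
bar@51 [ 554.2 -326.1   80.9   24.8  -82.7] (461, 200, 34, 14)
(556, 520, 3)
```

View pics/w12.png

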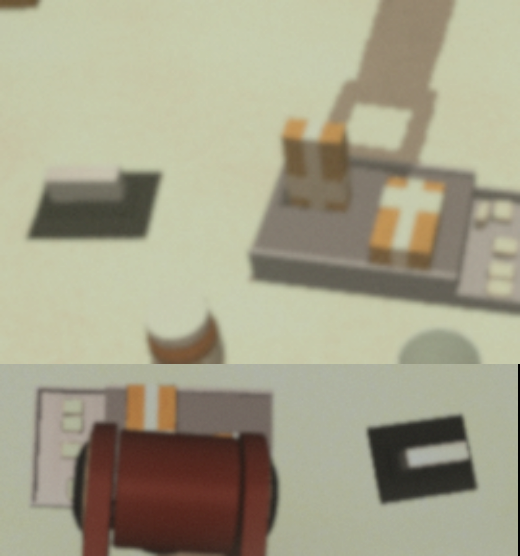

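The scraper and flakes are fine, and the first carton stands at (315,165). The second has toppled and lies on the plate at (405,220). I'll move the arm aside and measure it.

```bash
(python3 -m pendant '[[0.85,[0,0.4,0],0],[0.85,[0,0.8,0],0],[0.85,[0,1,0],0]]';python3 -m pendant '[[0.85,[0,0.4,0],0],[0.85,[0,0.8,0],0],[0.85,[0,1,0],0],[0.85,[0,1,0],0]]') | grep tool_pos
cat > c2.py <<'E'
from h import *
for n in ("top","scene"):
    f=grab(n); H=hsv(f)
    og=((H[...,1]>85)&(H[...,0]<25)&(H[...,0]>9)).astype(np.uint8)
    w=np.zeros_like(og); q=proj(f,[.59,-.02,.07])[0].astype(int); w[q[1]-50:q[1]+50,q[0]-60:q[0]+60]=1
    og=cv2.morphologyEx(og&w,cv2.MORPH_CLOSE,np.ones((9,9)))
    for c in blobs(og,60): print(n,cv2.boundingRect(c),"z68",rect(f,c,.068),"z140",rect(f,c,.14))
E
python3 c2.py
```

```text
tool_pos: [0.4587, -0.0858, 0.2761]
tool_pos: [0.4535, -0.2061, 0.2756]
top (315, 207, 26, 8) z68 [546.5  33.5  58.4  15.   86.2] z140 [537.   36.4  54.5  14.   86.2]
top (358, 196, 31, 16) z68 [561.8 -72.8  70.7  35.3  89.4] z140 [551.3 -62.9  66.   33.   89.4]
top (315, 171, 27, 24) z68 [612.7  31.3  60.8  54.7  88.8] z140 [598.9  34.3  56.7  51.1  88.8]
scene (292, 188, 29, 35) z68 [599.6  32.3 115.   63.2  -2.2] z140 [663.8  41.8 103.4  56.8  -2.2]
scene (259, 166, 25, 35) z68 [530.3 -73.7 138.4  64.9  12.8] z140 [601.5 -53.4 124.4  58.3  12.8]
```

The fallen carton lies along x from 0.539 to 0.640 at y ≈ 0.0325, yaw ≈ −2°. I'll grip its −x end and turn it up again, this time with a numerical tilt check.

```bash
python3 -c "
from h import *
plan(.553,.0325,.19,-2.2)"
```

```text
shift [ 0.745 -1.998  0.716] roll -0.0009 from yaw -2.37 pos [ 0.4537 -0.2033  0.2759] F [-0.3 -1.2  0.2] w 0.848 g 0.0 t 44.2
```

```bash
(python3 -m pendant '[[0.9,[0.15,-0.4,0],0],[0.9,[0.3,-0.8,0],0],[0.9,[0.372,-1,0],0],[0.9,[0.372,-1,0],0]]'; python3 -m pendant '[[0.9,[0.15,-0.4,0],0],[0.9,[0.3,-0.8,0],0],[0.9,[0.372,-1,0],0],[0.9,[0.372,-1,0.4],0],[0.9,[0.372,-1,0.7],0],[0.9,[0.372,-1,0.7],0],[0.9,[0.372,-1,0.7],0]]') | grep -E 'tool_pos|contact|width'; python3 -c "
from h import *
plan(.553,.0325,.041,-2.2)"
```

```text
tool_pos: [0.5037, -0.0807, 0.2764]
contact_force: [-0.1, -0.3, -0.2]
gripper_width: 0.9
tool_pos: [0.5519, 0.0333, 0.1927]
contact_force: [0.9, -0.4, 1.0]
gripper_width: 0.9
shift [0.009 0.007 1.264] roll -0.0005 from yaw -2.28 pos [0.5519 0.0333 0.1927] F [ 0.9 -0.4  1. ] w 0.9 g 0.0 t 45.3
```

```bash
(python3 -m pendant '[[0.9,[0.01,0.005,0.4],0],[0.9,[0.01,0.005,0.75],0],[0.9,[0.01,0.005,0.95],0],[0.9,[0.01,0.005,0.95],0]]'; python3 -m pendant '[[0.9,[0,0,0.1],0],[0.9,[0,0,0.2],0],[0.9,[0,0,0.28],0],[0.9,[0,0,0.3],0],[0.9,[0,0,0.3],0]]') | grep -E 'tool_pos|contact|width'; python3 -m pendant '[[0.6,[0,0,0],0],[0.6,[0,0,0],0],[0.6,[0,0,0],0],[0.6,[0,0,0],0],[0.6,[0,0,0],0]]' | grep -E 'pos|force|width'; python3 -m pendant '[[0.6,[0,0,-0.1],0],[0.6,[0,0,-0.3],0],[0.6,[0,0,-0.55],0],[0.6,[0,0,-0.55],0],[0.6,[0,0,-0.55],0]]' | grep -E 'pos|force|width'
cat > tilt2.py <<'E'
# lowest orange row of the held carton in the scene view, against tilt d from vertical (+: bottom towards -x); args: grip-to-front, grip-to-back, grip-to-bottom (mm)
import sys
from h import *
e,b,L=[float(v)/1000 for v in sys.argv[1:4]]
s=manip.state(); f=grab("scene"); H=hsv(f); p=s["tool_pos"]; a=np.radians(yaw(s)); d=np.array([np.cos(a),np.sin(a),0]); n=np.array([-d[1],d[0],0]); ax=p+[0,0,.02]
og=((H[...,1]>75)&(H[...,0]<25)&(H[...,0]>6)).astype(np.uint8)
for k in (-.02,.02):
    q=proj(f,ax+n*k)[0]; x=int(round(q[0])); y=int(q[1]); print("side",k,"orange rows",[ (np.nonzero(og[y-35:y+60,c])[0]+y-35)[[0,-1]].tolist() for c in (x-1,x,x+1) if og[y-35:y+60,c].any()])
    out=[]
    for dl in (-90,-60,-45,-30,-20,-10,0,10,20,30):
        c,q2=np.cos(np.radians(dl)),np.sin(np.radians(dl)); dn=-d*q2-np.array([0,0,c]); fr=d*c-np.array([0,0,q2])
        r=proj(f,[ax+dn*L+fr*t+n*k for t in (e,-b)]); t=proj(f,[ax-dn*(.1-L)+fr*t+n*k for t in (e,-b)]); out.append((dl,round(t[:,1].min()),round(r[:,1].max(),1)))
    print(out)
E
python3 tilt2.py 8 20 87
```

```text
tool_pos: [0.5564, 0.0326, 0.082]
contact_force: [-1.1, 0.8, -0.1]
gripper_width: 0.899
tool_pos: [0.5526, 0.0325, 0.0417]
contact_force: [0.6, 0.6, -0.0]
gripper_width: 0.901
tool_pos: [0.5539, 0.0324, 0.0433]
contact_force: [1.3, -0.6, 3.1]
gripper_width: 0.688
grasp_force: 66.0
tool_pos: [0.5536, 0.0326, 0.1093]
contact_force: [0.1, -0.1, -1.0]
gripper_width: 0.689
grasp_force: 65.7
side -0.02 orange rows [[170, 202], [170, 189], [170, 186]]
[(-90, 168, np.float64(204.3)), (-60, 168, np.float64(208.8)), (-45, 169, np.float64(208.1)), (-30, 167, np.float64(207.2)), (-20, 166, np.float64(205.5)), (-10, 166, np.float64(202.9)), (0, 165, np.float64(199.5)), (10, 165, np.float64(195.5)), (20, 165, np.float64(190.9)), (30, 165, np.float64(186.0))]
side 0.02 orange rows [[172, 205], [173, 202], [173, 197]]
[(-90, 170, np.float64(206.3)), (-60, 170, np.float64(210.7)), (-45, 171, np.float64(209.9)), (-30, 169, np.float64(209.1)), (-20, 168, np.float64(207.3)), (-10, 167, np.float64(204.6)), (0, 167, np.float64(201.2)), (10, 166, np.float64(197.1)), (20, 166, np.float64(192.6)), (30, 167, np.float64(187.6))]
```

```bash
python3 -m pendant '[[0.698,[0,0,0],0],[0.7015,[0,0,0],0],[0.702,[0,0,0],0],[0.702,[0,0,0],0],[0.7022,[0,0,0],0],[0.7022,[0,0,0],0],[0.7022,[0,0,0],0]]' | grep -E 'pos|force|width';python3 tilt2.py 8 20 87 | grep side;  python3 -m pendant '[[0.7025,[0,0,0],0],[0.7025,[0,0,0],0],[0.7025,[0,0,0],0],[0.7025,[0,0,0],0]]' | grep -E 'pos|force|width';python3 tilt2.py 8 20 87 | grep side
```

```text
tool_pos: [0.5534, 0.0326, 0.1087]
contact_force: [-0.8, 1.0, -0.4]
gripper_width: 0.699
grasp_force: 1.2
side -0.02 orange rows [[172, 211], [172, 211], [172, 210]]
side 0.02 orange rows [[174, 213], [174, 213], [174, 212]]
tool_pos: [0.5534, 0.0326, 0.1088]
contact_force: [-0.2, -0.7, 0.4]
gripper_width: 0.702
grasp_force: 0.2
side -0.02 orange rows [[171, 212], [172, 211], [172, 210]]
side 0.02 orange rows [[174, 213], [174, 213], [174, 212]]
```

```bash
python3 -c "
from h import *
f=grab('scene'); q=proj(f,[.5534,.0326,.04])[0]; print(q)
for r in (210,212,214): print(r,ray(f,[(305,r)],.04).round(3),ray(f,[(305,r)],.06).round(3))
q=proj(f,[.57,.0326,.13])[0]; print(q, ray(f,[(q[0],172)],.13).round(3),ray(f,[(q[0],172)],.12).round(3))"
python3 -m pendant '[[0.702,[0,0,0],0],[0.702,[0,0,0],0],[0.702,[0,0,-0.05],0],[0.702,[0,0,-0.1],0],[0.702,[0,0,-0.15],0],[0.702,[0,0,-0.2],0],[0.702,[0,0,-0.2],0],[0.702,[0,0,-0.2],0]]' | grep -E 'pos|force|width';python3 tilt2.py 8 20 87
```

```text
[308.62405945 198.73211175]
210 [[0.595 0.028 0.04 ]] [[0.612 0.031 0.06 ]]
212 [[0.602 0.029 0.04 ]] [[0.619 0.032 0.06 ]]
214 [[0.609 0.03  0.04 ]] [[0.626 0.033 0.06 ]]
[307.4522189  179.16729825] [[0.544 0.029 0.13 ]] [[0.533 0.028 0.12 ]]
tool_pos: [0.5535, 0.0326, 0.133]
contact_force: [0.2, -0.4, -1.1]
gripper_width: 0.704
grasp_force: 1.3
side -0.02 orange rows [[162, 199], [162, 199], [162, 199]]
[(-90, 161, np.float64(197.7)), (-60, 161, np.float64(202.5)), (-45, 162, np.float64(201.7)), (-30, 161, np.float64(201.1)), (-20, 159, np.float64(199.4)), (-10, 159, np.float64(196.8)), (0, 158, np.float64(193.4)), (10, 158, np.float64(189.4)), (20, 158, np.float64(184.8)), (30, 158, np.float64(179.8))]
side 0.02 orange rows [[164, 201], [165, 201], [165, 201]]
[(-90, 163, np.float64(199.6)), (-60, 163, np.float64(204.4)), (-45, 163, np.float64(203.6)), (-30, 162, np.float64(202.9)), (-20, 161, np.float64(201.2)), (-10, 160, np.float64(198.5)), (0, 160, np.float64(195.2)), (10, 159, np.float64(191.1)), (20, 159, np.float64(186.5)), (30, 160, np.float64(181.4))]
```

The carton hangs with its bottom about 15–20° forward. I'll lower it to the plate with a light grip, then drag +x so friction on the base rights it.

```bash
python3 -m pendant '[[0.7018,[0,0,0.06],0],[0.7018,[0,0,0.12],0],[0.7018,[0,0,0.16],0],[0.7018,[0,0,0.2],0],[0.7018,[0,0,0.2],0]]' | grep -E 'pos|force|width';python3 tilt2.py 8 20 87 | grep side; python3 -m pendant '[[0.7018,[0.03,0,0.01],0],[0.7018,[0.06,0,0.02],0],[0.7018,[0.09,0,0.02],0],[0.7018,[0.12,0,0.02],0],[0.7018,[0.12,0,0.02],0]]' | grep -E 'pos|force|width';python3 tilt2.py 8 20 87
```

```text
tool_pos: [0.5537, 0.0326, 0.1085]
contact_force: [0.8, 0.8, 1.0]
gripper_width: 0.707
grasp_force: 3.2
side -0.02 orange rows [[166, 202], [166, 202], [166, 203]]
side 0.02 orange rows [[168, 204], [168, 204], [168, 204]]
tool_pos: [0.5679, 0.032, 0.1057]
contact_force: [-0.2, -0.7, 0.2]
gripper_width: 0.702
grasp_force: 3.2
side -0.02 orange rows [[170, 203], [170, 203], [170, 203]]
[(-90, 173, np.float64(209.7)), (-60, 173, np.float64(213.9)), (-45, 174, np.float64(213.2)), (-30, 172, np.float64(212.3)), (-20, 171, np.float64(210.4)), (-10, 170, np.float64(207.7)), (0, 170, np.float64(204.3)), (10, 170, np.float64(200.2)), (20, 170, np.float64(195.5)), (30, 170, np.float64(190.5))]
side 0.02 orange rows [[170, 205], [171, 205], [171, 205]]
[(-90, 175, np.float64(211.7)), (-60, 175, np.float64(215.8)), (-45, 175, np.float64(215.1)), (-30, 174, np.float64(214.1)), (-20, 173, np.float64(212.2)), (-10, 172, np.float64(209.5)), (0, 172, np.float64(206.0)), (10, 171, np.float64(201.9)), (20, 171, np.float64(197.2)), (30, 172, np.float64(192.2))]
```

It now matches upright: rows 170–204 against a prediction of 170–204.3. Seat it with a looser, lower grip and recheck.

```bash
python3 -m pendant '[[0.702,[0,0,0.04],0],[0.702,[0,0,0.08],0],[0.702,[0,0,0.12],0],[0.702,[0,0,0.12],0],[0.7025,[0,0,0.12],0],[0.7025,[0,0,0.12],0]]' | grep -E 'pos|force|width';python3 tilt2.py 8 20 75; python3 -c "
from h import *
for i in range(3): print(manip.state()['ft_torque'].round(3),manip.state()['contact_force'].round(2))"
```

```text
tool_pos: [0.5675, 0.032, 0.0915]
contact_force: [0.8, -0.2, 1.6]
gripper_width: 0.702
grasp_force: 0.5
side -0.02 orange rows [[170, 203], [170, 203], [170, 203]]
[(-90, 174, np.float64(209.7)), (-60, 173, np.float64(212.9)), (-45, 173, np.float64(212.0)), (-30, 172, np.float64(211.4)), (-20, 171, np.float64(209.9)), (-10, 170, np.float64(207.6)), (0, 170, np.float64(204.7)), (10, 171, np.float64(201.2)), (20, 171, np.float64(197.2)), (30, 172, np.float64(192.9))]
side 0.02 orange rows [[172, 205], [173, 205], [175, 205]]
[(-90, 176, np.float64(211.7)), (-60, 174, np.float64(214.7)), (-45, 175, np.float64(213.9)), (-30, 173, np.float64(213.2)), (-20, 173, np.float64(211.7)), (-10, 172, np.float64(209.4)), (0, 172, np.float64(206.4)), (10, 172, np.float64(202.9)), (20, 173, np.float64(198.9)), (30, 174, np.float64(194.6))]
[-0.074 -0.048  0.023] [-0.7   0.42 -0.05]
[-0.074 -0.048  0.023] [-0.7   0.42 -0.05]
[-0.074 -0.048  0.023] [-0.7   0.42 -0.05]
```

```bash
python3 -m pendant '[[0.703,[0,0,0],0],[0.704,[0,0,0],0],[0.706,[0,0,0],0],[0.71,[0,0,0],0],[0.72,[0,0,0],0],[0.74,[0,0,0],0],[0.77,[0,0,0],0],[0.8,[0,0,0],0],[0.85,[0,0,0],0],[0.85,[0,0,0],0]]' | grep -E 'pos|contact|width';python3 tilt2.py 8 20 75 | grep side;  python3 -m pendant '[[0.85,[0,0,-0.1],0],[0.85,[0,0,-0.2],0],[0.85,[0,0,-0.4],0],[0.85,[0,0,-0.6],0],[0.85,[0,0,-0.9],0],[0.85,[0,0,-1],0],[0.85,[0,0,-1],0]]' | grep -E 'pos|contact|width'; python3 c2.py
```

```text
tool_pos: [0.5678, 0.032, 0.0919]
contact_force: [0.2, 0.5, -0.5]
gripper_width: 0.854
side -0.02 orange rows [[169, 203], [169, 203], [170, 203]]
side 0.02 orange rows [[171, 205], [172, 205], [173, 205]]
tool_pos: [0.5696, 0.0319, 0.2157]
contact_force: [0.5, 0.5, -0.1]
gripper_width: 0.851
top (381, 196, 8, 17) z68 [560.3 -99.6  37.9  16.4  -2. ] z140 [549.9 -87.9  35.4  15.3  -2. ]
top (347, 178, 23, 48) z68 [565.9 -56.1  98.3  58.1  21.5] z140 [555.1 -47.2  91.8  54.2  21.5]
top (310, 166, 35, 48) z68 [595.6  34.5 107.4  81.1  -4.2] z140 [582.9  37.2 100.3  75.7  -4.2]
scene (296, 169, 25, 37) z68 [533.4  26.4 135.2  66.7   4.6] z140 [604.3  36.6 121.5  59.9   4.6]
scene (259, 166, 25, 35) z68 [530.3 -73.2 138.4  66.4  12.5] z140 [601.5 -53.  124.4  59.7  12.5]
```

```bash
(python3 -m pendant '[[0.85,[0,0,-0.4],0],[0.85,[-0.4,0,-0.5],0],[0.85,[-0.8,0,-0.5],0],[0.85,[-0.9,0,-0.5],0]]'; python3 -m pendant '[[0.85,[0,0.4,0],0],[0.85,[0,0.8,0],0],[0.85,[0,1,0],0]]';python3 -m pendant '[[0.85,[0,0.4,0],0],[0.85,[0,0.8,0],0],[0.85,[0,1,0],0],[0.85,[0,1,0],0],[0.85,[0,1,0],0]]') | grep tool_pos; python3 c2.py
python3 - <<'E'
from h import *
f=grab("top"); H=hsv(f); V=H[...,2].astype(int)
# flakes in the tray: brighter than the floor, at ~z .014
w=np.zeros((400,640),bool); w[178:232,271:304]=1
print("floor",np.median(V[w])); g=f["img"].astype(int); gr=g[...,1]-g[...,0]; 
for c in blobs(((gr>=-1)&w),15): print("tray flake",cv2.contourArea(c),rect(f,c,.014))
w[:]=0; w[180:230,308:388]=1
for c in blobs((gr>=-1)&(V>84)&w,15): print("plate bright",cv2.contourArea(c),rect(f,c,.05),cv2.boundingRect(c))
mt=(V<50).astype(np.uint8); mt[:175]=0;mt[240:]=0;mt[:,:430]=0;mt[:,510:]=0
for c in blobs(V[190:225,455:500]>65,60): print("bar",rect(f,c+[455,190],.051))
s=manip.state(); print(s["time"],s["contact_force"].round(1))
E
```

```text
tool_pos: [0.4562, 0.0368, 0.2693]
tool_pos: [0.4537, -0.0855, 0.2694]
tool_pos: [0.4495, -0.2031, 0.2697]
top (359, 196, 30, 17) z68 [560.6 -73.9  68.3  37.7  89.4] z140 [550.2 -63.9  63.8  35.2  89.4]
top (315, 194, 29, 19) z68 [564.   29.9  66.   40.7  86.4] z140 [553.4  33.   61.7  38.   86.4]
scene (297, 170, 24, 35) z68 [533.7  27.6 128.   64.8   4.4] z140 [604.6  37.6 115.1  58.2   4.4]
scene (259, 166, 25, 35) z68 [530.3 -73.7 138.4  64.9  12.8] z140 [601.5 -53.4 124.4  58.3  12.8]
floor 119.0
tray flake 40.0 [520.2 126.4  22.3  15.6 -11.5]
tray flake 34.0 [569.3 130.8  17.1  12.3  89.4]
tray flake 44.0 [602.5 128.3  22.   14.9  89.4]
tray flake 37.0 [624.9 128.3  17.1  15.   89.8]
plate bright 44.5 [566.8 -77.6  31.1   9.5  -1.8] (372, 196, 5, 14)
plate bright 45.5 [571.4  28.9  28.7   9.5  -1. ] (327, 195, 5, 13)
bar [ 552.1 -309.9   49.1   24.7  -82.6]
54.3 [-0.2 -0.1  0.2]
```

```bash
python3 -c "
from plant import manip
print(manip.job_done())"
```

```text
the job is handed in; nothing more can be done
None
```

I handed the job in at about 54 s. All five flakes are in the catch tray, the scraper stands on its mat, and both cartons stand upright on the plate; the second one toppled on the plate and I stood it up again. The jar, beaker and marker were never approached. The last check was numerical and found only four of the five flakes; the fifth, standing on edge, was last seen in the tray in an earlier picture.

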